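# Find the lid that snaps onto the hinge box

## Task

Only one of the two grey lids standing in the wooden rack belongs to the open blue box with the cabinet hinge in it. Find out which by trying them on, and press the right one down until both orange clips have snapped over its edge. Leave the lid that does not fit in the rack or on the bench, off the box.

Things in the scene. Friction and masses are not known exactly. Their poses are not given: they have to be found in the camera images.
- lid_a: one of two loose lids, alike outside; only one of them fits the box; which is found by trying. Grey plate 120 (x) x 100 (y) x 6 mm; origin: centre of the plate's underside; z points out of the handle face. Black handle bar on top, centred, 56 along x, 16 wide, 28 high. Below, a centred solid plug 16 deep, about 100 x 80, some mm different from lid to lid. 0.12 kg
- lid_b: the other such lid, same outside sizes and origin. Each starts standing on a long edge in a rack slot: its y straight up, z level, origin 62 mm and top edge 112 mm above the bench. Laid on the bench handle up, it rests on the plug and the origin is at 16 mm. Plate and plug together are 22 mm thick. Half a turn makes no difference
- box: blue open box, fixed, 112 (x) x 92 (y) x 70 mm high, walls 4, mouth 104 x 84; origin: centre of its underside, z up. A lid's 120 mm side goes along the box's x. At the middle of each x end stands an orange spring clip, 30 wide, reaching 94 above the bench and 66 to 70 mm out from the middle. The right lid pressed straight down spreads them (5 to 12 N in all; if one end stays up, press on that end), then they snap over the plate
- box_rim (a point): centre of the box's mouth, at the height of its rim, 70 mm above the bench; axes as the box. A wrong lid stops with its plug on the rim, its origin 16 mm above this point; the right one sinks in until its plate lies on the rim, its origin at this point
- clip_far (a joint): the clip on the box's +x end: 0 rad at rest, grows as it is spread outwards (0.04 to 0.08 while a lid's edge passes), springs back to 0
- clip_near (a joint): the clip on the box's -x end, likewise
- rack: fixed wooden rack, foot 150 (x) x 160 (y) x 12 mm, origin: centre of its underside. Two slots along its y (at +40 and -40 mm), a lid in each, handle towards the rack's -y, between four dowel posts (tops 67 above the bench, 41 either side of the lid's middle). The bench from rack to box is clear for x 0.40 to 0.55 m; so is the bench right of the box, x 0.40 to 0.60, to y = -0.47

How it is judged:
At the end, for the whole second after the job is handed in: The fitting lid lies level on the box (0.05 rad), within 3 mm of the rim in height and 5 mm sideways, both clips sprung back over it (below 0.04 rad); the other lid rests on the bench or in the rack, origin below 80 mm and 70 mm or more sideways from the box's middle (((z of lid_a in the frame of box_rim between -0.003 and 0.003 m and horizontal distance between lid_a and box_rim below 0.005 m and angle between lid_a's own z axis and vertical below 0.05 rad and horizontal distance between lid_b and box_rim above 0.07 m) or (z of lid_b in the frame of box_rim between -0.003 and 0.003 m and horizontal distance between lid_b and box_rim below 0.005 m and angle between lid_b's own z axis and vertical below 0.05 rad and horizontal distance between lid_a and box_rim above 0.07 m)) and value of joint each of clip_far, clip_near below 0.04 rad and height (world z) of lid_a between -0.005 and 0.08 m and linear speed of each of lid_a, lid_b below 0.02 m/s and height (world z) of lid_b between -0.005 and 0.08 m); the robot touches nothing.
It also fails if it takes over 72 s, if anything falls off the work surface, if the arm or the gripper's body presses on something with over 40 N, if the wrist force passes 120 N, or if a joint passes its speed limit or range.

## Robot

A 7-joint arm with a two-finger parallel gripper is mounted at the origin on the work surface; the furniture and walls round the work are solid. World frame = base frame: x ahead of the robot, y to its left, z up, the work surface at z = 0. Lengths are in m, angles in rad, forces in N, time in s.
With the tool pointing down it reaches from about 0.4 to 0.85 m from the base axis. Payload 4.5 kg.
Tool frame: the origin (TCP) lies on the centre line of the jaws, within the pads' length; the fingertips stand 17 mm ahead of it and the grasp point (between the pads) lies 2 mm behind it (r.tip_reach is the distance from the TCP to the fingertips, in m); z points along the fingers, y is the line along which they close (so a half turn about z gives the same grasp; the last joint's range is limited). The gripper opens to 88 mm and grips with 3 to 60 N. Pads are 18 mm wide; open, the fingers measure 123 mm over their backs; the gripper's body (75 mm by 187 mm) begins 45 mm behind the grasp point.
Start: joints at [-1.093, 0.689, -0.195, 1.565, 0.157, 0.902, -0.215], TCP at [0.268, 0.564, 0.256] pointing down, gripper open.
Joint ranges: [-3.01, 3.01], [-0.46, 2.08], [-1.47, 1.51], [0.13, 2.56], [-1, 4.14], [0.04, 2.09], [-2.66, 2.66]. Speed limits (rad/s): [2.57, 2.57, 3.14, 3.14, 3.14, 3.14, 3.14].

## Interface

Orientations are given as a unit quaternion [x, y, z, w].
In Python, from plant import r gives the robot as it stands.
- The arm moves only by the tool step_arm, never from a script. Its argument "steps" is a list of rows, each a list of 7 numbers: the shift along the tool's x, y, z in cm, then the turn, a rotation vector about the tool's x, y, z in degrees, then the gripper's target within -1 to 1 (shut at 1, half-way at 0, fully open at -1). A call has 1 to 8 rows; each row shifts and turns the commanded pose from where the row before left it, along the tool's axes as they then stand; what a row does not reach is not made up. A row lasts 1/8 s, in which the tool goes at most 62.5 mm and 10.7 degrees, less where a joint would pass 70% of its speed; a pose out of reach is approached as far as the arm can. A call with a gripper value outside its range is refused whole. The fingers move at their own pace and stop on an object; "force" is the grip in N (left out, the last holds). Time passes only in rows, so rows that do not move let the fingers close. It gives the time, the measured TCP pose, the force, the opening and the grip force at its end, in the units of the state.
- r.get_state(): the state, without advancing time (a new reading comes with each control period).
- r.snapshot(name): name is "side" or "top" or "wrist"; returns a dict with "pixels" (420x560x3 uint8, red, green, blue), "fx", "fy", "cx", "cy" (pixels), "cam_to_world" (4x4, takes a point from camera to world coordinates). Camera axes: x right, y down, z forward; pixel columns grow to the right and rows downward; lengths in m; the calibration is good to about 2 mm. The wrist camera is an equidistant fisheye: a pixel r from the principal point sees the ray r / f radians off the axis. A picture is of the moment at which its call begins. There is no depth.
- r.finish_job(): hands the job in; it is judged then, once.
The state is a dict: "clock": time; "q": joint angles; "qd": joint speeds; "joint_torque": joint torques, N m; "tool_pos": TCP position; "eef_rot": TCP orientation; "contact_force": force on the tool from outside, world axes, zero at the start; "moment": the same for the moment, N m; "opening": opening from 0.0 (shut) to 1.0 (fully open); "finger_force": force on a finger pad.
Only numpy, scipy, OpenCV 4.12 (cv2) and the standard library are available. Lean on these libraries where they do the work, as an engineer would, in place of code of your own. Each camera call takes 0.05 s, during which the arm holds its last target. There are 200 camera calls.

## Working session

There is one attempt and no reset: what is moved stays moved. The work goes in short steps, Python scripts to look and compute and a tool call to move; the robot and the scene stay as the last step left them, time stands still between calls to the robot, and variables do not carry over. Pictures are saved under pics/ and viewed, at most 10 in all, crops included, and the job is handed in when it is done.

Besides the shell and the picture viewer there is one more tool, called after ">>>" as name([rows], argument=value, ...), one row to a line, values as JSON. step_arm: Moves the arm, as the interface text tells. Its arguments: {"type":"object","properties":{"steps":{"type":"array","items":{"type":"array","items":{"type":"number"}}},"force":{"type":"number"}},"required":["steps"]}

```bash
mkdir -p pics; ls; python3 - <<'E'
from plant import r
import cv2,numpy as np
s=r.get_state();print({k:np.round(v,3) for k,v in s.items()}, r.tip_reach)
for n in("top","side"):
    d=r.snapshot(n);cv2.imwrite(f"pics/{n}0.png",d["pixels"][:,:,::-1]);print(n,d["fx"],d["fy"],d["cx"],d["cy"],np.round(d["cam_to_world"],4).tolist())
E
```

```text
pics
{'clock': np.float64(0.0), 'q': array([-1.093,  0.69 , -0.195,  1.566,  0.157,  0.902, -0.215]), 'qd': array([ 0.002,  0.001,  0.001,  0.001, -0.002,  0.001, -0.002]), 'joint_torque': array([-0.0000e+00, -5.2756e+01, -1.2670e+00, -1.5343e+01, -5.3000e-02,
        7.0000e-03,  0.0000e+00]), 'tool_pos': array([0.268, 0.564, 0.255]), 'eef_rot': array([ 0.22 ,  0.975, -0.001, -0.   ]), 'contact_force': array([ 0.208,  0.225, -0.279]), 'moment': array([-0.036,  0.029, -0.035]), 'finger_force': np.float64(0.0), 'opening': np.float64(1.001)} 0.017
top 409.56539671407074 409.56539671407074 284.02366801660196 212.335052893669 [[0.0099, -0.9903, 0.1387, 0.3299], [-0.9999, -0.0113, -0.0092, 0.0284], [0.0107, -0.1386, -0.9903, 1.0545], [0.0, 0.0, 0.0, 1.0]]
side 517.3972185348872 517.3972185348872 270.68851870983104 204.29787132442078 [[0.9333, -0.2073, 0.2934, 0.1067], [-0.3592, -0.5236, 0.7726, -0.9132], [-0.0065, -0.8264, -0.5631, 0.7767], [0.0, 0.0, 0.0, 1.0]]
```

View pics/top0.png

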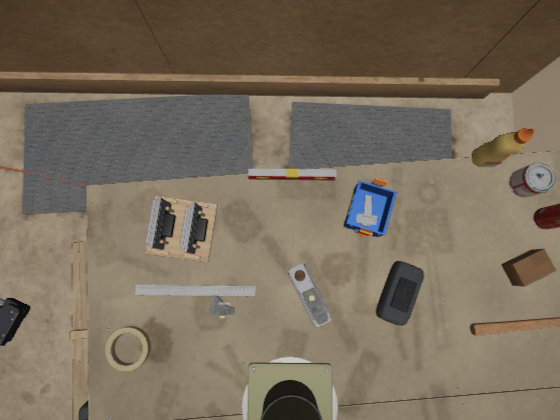

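View pics/side0.png

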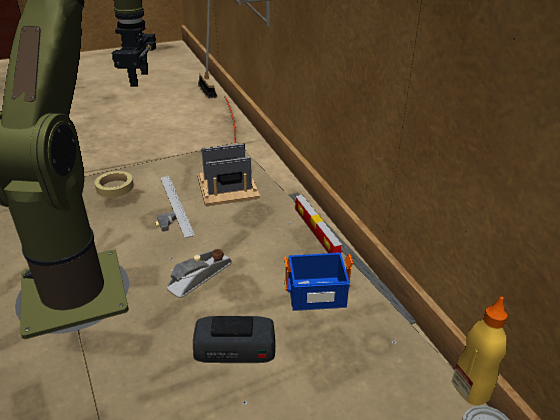

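```bash
cat > h.py <<'E'
import numpy as np,cv2
from plant import r
def ray(d,u,v,z):
    c=d["cam_to_world"];p=c[:3,:3]@np.array([(u-d["cx"])/d["fx"],(v-d["cy"])/d["fy"],1]);o=c[:3,3]
    return o+p*(z-o[2])/p[2]
def proj(d,P):
    c=d["cam_to_world"];p=(np.array(P)-c[:3,3])@c[:3,:3]
    return np.array([d["cx"]+d["fx"]*p[...,0]/p[...,2],d["cy"]+d["fy"]*p[...,1]/p[...,2]]).T
E
python3 - <<'E'
import cv2,numpy as np
a=cv2.imread("pics/top0.png")
f=lambda x,y:cv2.resize(a[y:y+75,x:x+80],None,fx=5,fy=5,interpolation=cv2.INTER_CUBIC)
cv2.imwrite("pics/c0.png",np.hstack([f(142,190),f(335,173)]))
E
```

```text
(no output)
```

View pics/c0.png

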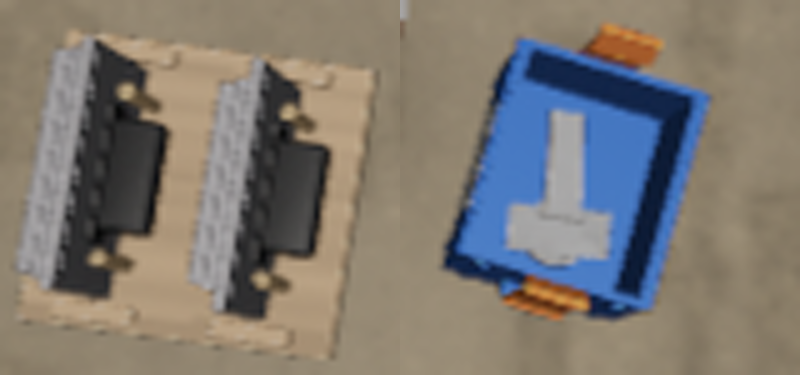

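```bash
python3 - <<'E'
from h import *
d=r.snapshot("top")
def q(pts,x0,y0,z): 
    return np.array([ray(d,(a+.5)/5-.5+x0,(b+.5)/5-.5+y0,z)[:2] for a,b in pts])
for nm,pts,x0,y0,z in [("rack TL TR BR BL",[(72,30),(377,70),(333,357),(15,320)],142,190,.012),("box TL TR BR BL",[(120,38),(310,95),(253,318),(47,268)],335,173,.07),
 ("lidL",[(95,40),(48,290)],142,190,.112),("lidR",[(262,60),(215,312)],142,190,.112)]:
    P=q(pts,x0,y0,z);print(nm,P.round(4).tolist(),P.mean(0).round(4),[round(float(np.linalg.norm(P[i]-P[i-1])),4) for i in range(len(P))])
    e=P[0]-P[-1];print(" yaw of x axis",np.degrees(np.arctan2(e[1],e[0])).round(2))
    if len(P)==4:
        e=P[1]-P[2];print("  ",np.degrees(np.arctan2(e[1],e[0])).round(2)); e=P[0]-P[1];print("  y",np.degrees(np.arctan2(-e[0],e[1])).round(2)); e=P[3]-P[2];print("  y",np.degrees(np.arctan2(-e[0],e[1])).round(2))
E
```

```text
rack TL TR BR BL [[0.5156, 0.349], [0.4966, 0.1914], [0.3497, 0.2088], [0.3666, 0.3698]] [0.4321 0.2797] [0.1505, 0.1587, 0.1479, 0.1619]
 yaw of x axis -7.94
   -6.75
  y -6.89
  y -6.0
box TL TR BR BL [[0.5496, -0.1634], [0.5222, -0.2563], [0.4123, -0.2256], [0.4355, -0.1262]] [ 0.4799 -0.1929] [0.12, 0.0969, 0.1141, 0.102]
 yaw of x axis -18.03
   -15.61
  y -16.43
  y -13.12
lidL [[0.4932, 0.3073], [0.3769, 0.3228]] [0.435 0.315] [0.1173, 0.1173]
 yaw of x axis -7.57
lidR [[0.4847, 0.2294], [0.3677, 0.2461]] [0.4262 0.2377] [0.1182, 0.1182]
 yaw of x axis -8.14
```

```bash
cat >> h.py <<'E'
from scipy.spatial.transform import Rotation as Ro
def ori(yaw,el):
    """tool z along local +y (el>0: pointing +y; el<0: -y) tilted el deg from straight down; tool y along local +x"""
    a=np.radians(el);z=np.array([0,np.sin(a),-np.cos(a)]);y=np.array([1.,0,0]);x=np.cross(y,z)
    return Ro.from_euler('z',yaw,degrees=True)*Ro.from_matrix(np.c_[x,y,z])
def cur():
    s=r.get_state();return np.array(s["tool_pos"]),Ro.from_quat(s["eef_rot"]),s
def plan(p,R,n):
    p0,R0,s=cur();t=R0.inv().apply(np.array(p)-p0);w=(R0.inv()*R).as_rotvec()
    A=sum(Ro.from_rotvec(w*k/n).as_matrix() for k in range(n))
    print("at",p0.round(4),"F",np.round(s["contact_force"],1),"total deg",np.degrees(w).round(1),"cm",(t*100).round(2))
    print(n,"rows of",(np.linalg.solve(A,t)*100).round(2),(np.degrees(w)/n).round(2))
E
python3 - <<'E'
from h import *
plan([.415,.13,.25],ori(-7.5,45),16)
E
```

```text
at [0.2682 0.564  0.2551] F [-1.1 -0.3  0.1] total deg [-28.3  38.8  68.1] cm [-31.89 -32.9    0.56]
16 rows of [-2.85 -0.65 -1.12] [-1.77  2.43  4.26]
```

>>> step_arm([
  [-2.85,-0.65,-1.12,-1.77,2.43,4.26,-1],
  [-2.85,-0.65,-1.12,-1.77,2.43,4.26,-1],
  [-2.85,-0.65,-1.12,-1.77,2.43,4.26,-1],
  [-2.85,-0.65,-1.12,-1.77,2.43,4.26,-1],
  [-2.85,-0.65,-1.12,-1.77,2.43,4.26,-1],
  [-2.85,-0.65,-1.12,-1.77,2.43,4.26,-1],
  [-2.85,-0.65,-1.12,-1.77,2.43,4.26,-1],
  [-2.85,-0.65,-1.12,-1.77,2.43,4.26,-1],
], force=40)

```text
clock: 1.15
tool_pos: [0.4102, 0.3686, 0.3022]
eef_rot: [0.491, 0.847, 0.155, -0.135]
contact_force: [0.8, -0.2, 0.5]
opening: 1.001
finger_force: 0.0
```

>>> step_arm([
  [-2.85,-0.65,-1.12,-1.77,2.43,4.26,-1],
  [-2.85,-0.65,-1.12,-1.77,2.43,4.26,-1],
  [-2.85,-0.65,-1.12,-1.77,2.43,4.26,-1],
  [-2.85,-0.65,-1.12,-1.77,2.43,4.26,-1],
  [-2.85,-0.65,-1.12,-1.77,2.43,4.26,-1],
  [-2.85,-0.65,-1.12,-1.77,2.43,4.26,-1],
  [-2.85,-0.65,-1.12,-1.77,2.43,4.26,-1],
  [-2.85,-0.65,-1.12,-1.77,2.43,4.26,-1],
])

```text
clock: 2.15
tool_pos: [0.4154, 0.129, 0.2491]
eef_rot: [0.696, 0.607, 0.289, -0.252]
contact_force: [1.0, -0.3, 0.2]
opening: 0.999
finger_force: 0.0
```

```bash
python3 - <<'E'
from h import *
plan([.4149,.150,.127],ori(-7.5,45),6)
print(cur()[2]["q"])
d=r.snapshot("wrist");cv2.imwrite("pics/w1.png",d["pixels"][:,:,::-1])
print(d["fx"],d["cx"],d["cy"],np.round(d["cam_to_world"],4).tolist())
E
```

```text
at [0.4154 0.129  0.2491] F [ 1.  -0.3  0.2] total deg [ 0.2 -0.2 -0.2] cm [-7.2  -0.33 10.08]
6 rows of [-1.2  -0.05  1.68] [ 0.03 -0.03 -0.03]
[ 0.68821584  0.77535635 -0.96469382  2.3001608  -0.79921824  0.22046692
  0.58238366]
325.19226210127806 283.9885021861582 208.36776228365312 [[0.9909, -0.1171, 0.0657, 0.4102], [-0.1343, -0.8667, 0.4804, 0.0889], [0.0007, -0.4849, -0.8746, 0.3898], [0.0, 0.0, 0.0, 1.0]]
```

View pics/w1.png

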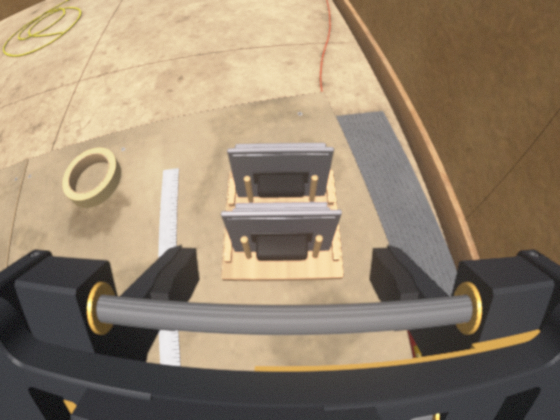

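```bash
cat >> h.py <<'E'
def wray(d,u,v,z):
    c=d["cam_to_world"];a=np.array([u-d["cx"],v-d["cy"]]);n=np.linalg.norm(a);th=n/d["fx"]
    p=c[:3,:3]@np.r_[a/n*np.sin(th),np.cos(th)];o=c[:3,3];return o+p*(z-o[2])/p[2]
E
python3 - <<'E'
from h import *
d=r.snapshot("wrist")
for n,u,v,z in [("frontL",222,216,.112),("frontR",340,216,.112),("handle top front L",257,236,.07),("hR",309,236,.07),("backL",228,153,.112),("backR",334,153,.112),("foot BL",223,279,.012),("foot BR",343,277,.012)]: print(n,wray(d,u,v,z).round(4))
E
```

```text
frontL [0.3682 0.2347 0.112 ]
frontR [0.4805 0.2179 0.112 ]
handle top front L [0.3982 0.2281 0.07  ]
hR [0.4531 0.2199 0.07  ]
backL [0.3781 0.3113 0.112 ]
backR [0.492  0.2939 0.112 ]
foot BL [0.349  0.2035 0.012 ]
foot BR [0.4924 0.1849 0.012 ]
```

>>> step_arm([
  [-1.2,-0.05,1.5,0,0,0,-1],
  [-1.2,-0.05,1.5,0,0,0,-1],
  [-1.2,-0.05,1.5,0,0,0,-1],
  [-1.2,-0.05,1.5,0,0,0,-1],
  [-1.2,-0.05,1.5,0,0,0,-1],
  [-1.2,0,1.5,0,0,0,-1],
])

```text
clock: 3.0
tool_pos: [0.4291, 0.1303, 0.1452]
eef_rot: [0.691, 0.612, 0.279, -0.263]
contact_force: [-0.5, 0.4, -0.1]
opening: 1.001
finger_force: 0.0
```

```bash
cat >> h.py <<'E'
def wproj(d,P):
    c=d["cam_to_world"];p=(np.array(P)-c[:3,3])@c[:3,:3];n=np.linalg.norm(p[:2]);th=np.arctan2(n,p[2]);return np.array([d["cx"],d["cy"]])+p[:2]/n*th*d["fx"]
E
python3 - <<'E'
from h import *
p,R,s=cur();print(p)
d=r.snapshot("wrist");t=r.snapshot("top")
a=d["pixels"][:,:,::-1].copy();b=t["pixels"][:,:,::-1].copy()
A=cv2.resize(a[140:340,180:390],None,fx=2.6,fy=2.6,interpolation=cv2.INTER_CUBIC)
def cr(uv):return tuple(int(round(x)) for x in ((uv-np.array([180,140])+.5)*2.6-.5))
for y0,col in((.2377,(0,0,255)),(.226,(0,255,0))):
    o=np.array([.4258,y0,0]);Y=Ro.from_euler('z',-8,degrees=True)
    for q in [(-.06,0,.112),(.06,0,.112),(-.06,.006,.112),(.06,.006,.112),(-.028,-.028,.07),(.028,-.028,.07),(-.028,-.028,.054),(.028,-.028,.054)]:
        cv2.circle(A,cr(wproj(d,o+Y.apply(q))),3,col,-1)
cv2.imwrite("pics/w2.png",A)
E
```

```text
[0.42912519 0.13031407 0.1452006 ]
```

View pics/w2.png

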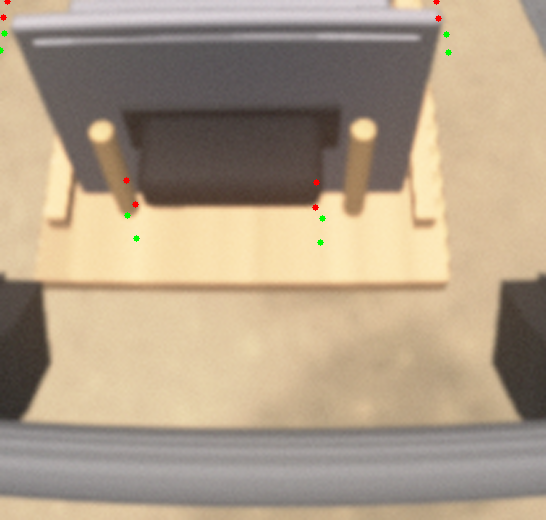

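```bash
python3 - <<'E'
from h import *
print(np.round(cur()[2]["q"],3), cur()[1].as_matrix().round(3).tolist())
Y=Ro.from_euler('z',-8,degrees=True)
plan(np.array([.428,.237,0])+Y.apply([0,-.08,.115]),ori(-8,45),4)
E
```

```text
[ 0.632  1.038 -0.913  2.286 -1.     0.043  0.937] [[0.096, 0.993, 0.065], [0.7, -0.113, 0.705], [0.708, -0.022, -0.706]]
at [0.4291 0.1301 0.1445] F [-0.2 -0.1  0.3] total deg [-2.  -0.1  0.1] cm [-0.27 -1.46  3.96]
4 rows of [-0.07 -0.38  0.99] [-0.49 -0.01  0.03]
```

```bash
python3 - <<'E'
from h import *
Y=Ro.from_euler('z',-8,degrees=True)
plan(np.array([.428,.237,0])+Y.apply([0,-.071,.130]),ori(-8,35),4)
E
```

```text
at [0.4291 0.1301 0.1445] F [-0.2 -0.1  0.3] total deg [ -1.9 -10.1   0.3] cm [ 1.43 -1.47  3.54]
4 rows of [ 0.41 -0.38  0.86] [-0.49 -2.51  0.08]
```

>>> step_arm([
  [0.41,-0.38,0.86,-0.5,-2.5,0.1,-1],
  [0.41,-0.38,0.86,-0.5,-2.5,0.1,-1],
  [0.41,-0.38,0.86,-0.5,-2.5,0.1,-1],
  [0.41,-0.38,0.86,-0.5,-2.5,0.1,-1],
  [0,0,0,0,0,0,-1],
])

```text
clock: 3.72
tool_pos: [0.436, 0.1552, 0.1478]
eef_rot: [0.714, 0.632, 0.216, -0.209]
contact_force: [0.4, -0.1, 0.2]
opening: 0.998
finger_force: 0.0
```

```bash
python3 - <<'E'
from h import *
Y=Ro.from_euler('z',-8,degrees=True)
print(np.round(cur()[2]["q"],3))
plan(np.array([.428,.237,0])+Y.apply([0,-.0308,.070]),ori(-8,35),6)
E
```

```text
[ 0.398  0.885 -0.761  2.267 -1.     0.044  0.769]
at [0.436  0.1552 0.1478] F [ 0.4 -0.1  0.2] total deg [-2.1  0.   0.4] cm [-0.42 -1.6   9.25]
6 rows of [-0.07 -0.29  1.54] [-0.35  0.    0.07]
```

```bash
cat > k.py <<'E'
from h import *
from scipy.optimize import least_squares
AX='zyzyzyz'
def fk(q,L,off=np.zeros(3)):
    # L: d1,d3,d5,d7, elbow offsets a3,a4
    T=np.array([0,0,0.]);R=Ro.identity()
    tr=[[0,0,L[0]],[0,0,0],[0,0,L[1]],[L[4],0,0],[0,0,L[2]],[L[5],0,0],[0,0,L[3]]]
    for i in range(7):
        T=T+R.apply(tr[i]) if i%2 else T+R.apply(tr[i])
        R=R*Ro.from_euler(AX[i],q[i])
    return T,R
D=[([-1.093,.689,-.195,1.565,.157,.902,-.215],[.268,.564,.256],[.22,.975,-.001,0]),
([0.68821584,0.77535635,-0.96469382,2.3001608,-0.79921824,0.22046692,0.58238366],[.4154,.129,.2491],[.696,.607,.289,-.252]),
([.632,1.038,-.913,2.286,-1,.043,.937],[.4291,.1301,.1445],[.691,.612,.279,-.263]),
([.398,.885,-.761,2.267,-1,.044,.769],[.436,.1552,.1478],[.714,.632,.216,-.209])]
E
python3 - <<'E'
from k import *
for q,p,e in D:
    T,R=fk(q,[.3,.4,.4,.2,0,0])
    print((R.inv()*Ro.from_quat(e)).as_rotvec().round(3), (Ro.from_quat(e)*R.inv()).as_rotvec().round(3))
E
```

```text
[ 0.001 -0.    -0.683] [-0.001  0.001  0.683]
[-1.257  1.257  1.494] [ 1.269 -0.002 -1.945]
[-1.254  1.252  1.444] [ 1.217e+00  1.000e-03 -1.934e+00]
[-0.981  0.981  1.586] [ 9.390e-01 -1.000e-03 -1.886e+00]
```

```bash
python3 - <<'E'
from k import *
import itertools
best=[]
for s in itertools.product([1,-1],repeat=7):
  for m2 in (0,):
    def res(x):
        o=[]
        for q,p,e in D:
            R=Ro.from_euler('z',x[0])*fk(np.array(q)*s,[.3,.4,.4,.2,0,0])[1]*Ro.from_euler('z',x[1])
            o+=list((R.as_matrix()-Ro.from_quat(e).as_matrix()).ravel())
        return o
    b=min((least_squares(res,[a,c]) for a in (0,2,4) for c in (0,2,4)),key=lambda z:z.cost)
    best.append((b.cost,s,b.x.round(3)))
best.sort(key=lambda z:z[0])
for b in best[:4]:print(b)
s=best[0][1];y0,y7=best[0][2]
def res2(L):
    o=[]
    for q,p,e in D:
        T,_=fk(np.array(q)*s,L); o+=list(Ro.from_euler('z',y0).apply(T)-p)
    return o
z=least_squares(res2,[.3,.4,.4,.2,0,0]);print(z.x.round(4),np.round(z.fun,4))
E
```

```text
(np.float64(2.1710393099464557e-05), (-1, -1, -1, -1, -1, -1, -1), array([-3.142, -1.571]))
(np.float64(2.1710393099465296e-05), (-1, 1, -1, 1, -1, 1, -1), array([-0.  ,  1.57]))
(np.float64(0.2398787090122787), (-1, -1, -1, -1, 1, -1, 1), array([ 3.185, -1.227]))
(np.float64(0.23987870901352365), (-1, 1, -1, 1, 1, 1, 1), array([0.043, 1.915]))
[ 0.2738  0.6711  0.3685  0.376   0.1156 -0.0007] [-0.0266  0.0086  0.0032 -0.0165  0.0062  0.0002  0.0101 -0.0092 -0.0034
  0.0056  0.0066  0.0001]
```

```bash
cat > k.py <<'E'
from h import *
from scipy.optimize import least_squares
S=np.array([-1,1,-1,1,-1,1,-1])
LO=np.array([-3.01,-.46,-1.47,.13,-1,.04,-2.66]);HI=np.array([3.01,2.08,1.51,2.56,4.14,2.09,2.66])
def fk(q,L):
    d1,d3,d5,d7,a1,a3,a4,a6=L
    tr=[[0,0,d1],[a1,0,0],[0,0,d3],[a3,0,0],[a4,0,d5],[0,0,0],[a6,0,d7]]
    T=np.zeros(3);R=Ro.identity()
    for i in range(7):
        T=T+R.apply(tr[i]);R=R*Ro.from_euler('zyzyzyz'[i],q[i]*S[i])
    return T,R*Ro.from_euler('z',90,degrees=True)
D=[([-1.093,.689,-.195,1.565,.157,.902,-.215],[.268,.564,.256],[.22,.975,-.001,0]),
([0.68821584,0.77535635,-0.96469382,2.3001608,-0.79921824,0.22046692,0.58238366],[.4154,.129,.2491],[.696,.607,.289,-.252]),
([.632,1.038,-.913,2.286,-1,.043,.937],[.4291,.1301,.1445],[.691,.612,.279,-.263]),
([.398,.885,-.761,2.267,-1,.044,.769],[.436,.1552,.1478],[.714,.632,.216,-.209])]
E
python3 - <<'E'
from k import *
s=cur()[2];print(s["q"].tolist() if hasattr(s["q"],"tolist") else s["q"],s["tool_pos"])
for mask in ([1]*4+[0,0,0,0],[1]*4+[0,1,1,0],[1]*4+[1,0,0,0],[1]*4+[0,0,0,1],[1]*4+[1,1,1,0],[1]*8):
    m=np.array(mask)
    z=least_squares(lambda L:np.concatenate([fk(q,L*m)[0]-p for q,p,e in D]+[1e-3*L]),[.3,.4,.4,.2,0,0,0,0]);print(mask,(z.x*m).round(4),np.abs(z.fun[:12]).max().round(4))
E
```

```text
[0.39812189578843465, 0.8849448376741534, -0.7606288530304599, 2.2672471214535914, -0.9995793621898084, 0.043708533790769756, 0.7685818126281976] [0.43595957 0.15520042 0.14777407]
[1, 1, 1, 1, 0, 0, 0, 0] [0.2887 0.562  0.3355 0.2604 0.     0.     0.     0.    ] 0.0441
[1, 1, 1, 1, 0, 1, 1, 0] [ 2.742e-01  6.717e-01  3.682e-01  3.775e-01 -0.000e+00 -1.161e-01
  4.000e-04  0.000e+00] 0.0268
[1, 1, 1, 1, 1, 0, 0, 0] [0.3054 0.5358 0.3325 0.2626 0.0206 0.     0.     0.    ] 0.0428
[1, 1, 1, 1, 0, 0, 0, 1] [0.2592 0.5844 0.351  0.2387 0.     0.     0.     0.0252] 0.0405
[1, 1, 1, 1, 1, 1, 1, 0] [ 0.3502  0.5463  0.3643  0.4212  0.1027 -0.1696 -0.0347  0.    ] 0.0161
[1, 1, 1, 1, 1, 1, 1, 1] [ 0.3732  0.5399  0.3564  0.4529  0.1059 -0.1843 -0.0341 -0.0189] 0.0164
```

```bash
cat > log.py <<'E'
from h import *
import json
s=cur()[2];open("log.txt","a").write(json.dumps([list(map(float,s[k])) for k in("q","tool_pos","eef_rot")])+"\n")
E
python3 log.py
```

>>> step_arm([
  [0,0,-3,0,-5,0,-1],
  [0,0,-3,0,-5,0,-1],
  [0,0,-3,0,-5,0,-1],
  [0,0,-3,0,-5,0,-1],
  [0,0,0,0,0,0,-1],
])

```text
clock: 4.35
tool_pos: [0.4333, 0.0997, 0.2542]
eef_rot: [0.74, 0.659, 0.09, -0.095]
contact_force: [-0.3, 0.3, -0.1]
opening: 0.999
finger_force: 0.0
```

```bash
python3 log.py
```

>>> step_arm([
  [-1,2,0,6,-6,0,-1],
  [-1,2,0,6,-6,0,-1],
  [-1,2,0,6,-6,0,-1],
  [-1,2,0,6,-6,0,-1],
  [0,0,0,0,0,0,-1],
])

```text
clock: 4.97
tool_pos: [0.5066, 0.0526, 0.2295]
eef_rot: [0.706, 0.668, -0.206, -0.112]
contact_force: [-0.6, -0.5, -0.0]
opening: 0.999
finger_force: 0.0
```

```bash
python3 log.py
```

>>> step_arm([
  [2,-2,1,-8,0,6,-1],
  [2,-2,1,-8,0,6,-1],
  [2,-2,1,-8,0,6,-1],
  [2,-2,1,-8,0,6,-1],
  [0,0,0,0,0,0,-1],
])

```text
clock: 5.6
tool_pos: [0.4295, 0.1419, 0.1961]
eef_rot: [0.83, 0.542, -0.035, 0.13]
contact_force: [-0.8, -0.4, -0.1]
opening: 0.997
finger_force: 0.0
```

```bash
python3 log.py; cat > k.py <<'E'
from h import *
import json
from scipy.optimize import least_squares
S=np.array([-1,1,-1,1,-1,1,-1])
LO=np.array([-3.01,-.46,-1.47,.13,-1,.04,-2.66]);HI=np.array([3.01,2.08,1.51,2.56,4.14,2.09,2.66])
def fk(q,L):
    x=np.asarray(L).reshape(-1) # d1,d3,d5,d7,a1,a3,a4,a6,y1,y3,y5,y7
    d1,d3,d5,d7,a1,a3,a4,a6,y3,y5,y7=x
    tr=[[0,0,d1],[a1,0,0],[0,0,d3],[a3,y3,0],[a4,0,d5],[0,y5,0],[a6,y7,d7]]
    T=np.zeros(3);R=Ro.identity()
    for i in range(7):
        T=T+R.apply(tr[i]);R=R*Ro.from_euler('zyzyzyz'[i],q[i]*S[i])
    return T,R*Ro.from_euler('z',90,degrees=True)
D=[([-1.093,.689,-.195,1.565,.157,.902,-.215],[.268,.564,.256],[.22,.975,-.001,0]),
([0.68821584,0.77535635,-0.96469382,2.3001608,-0.79921824,0.22046692,0.58238366],[.4154,.129,.2491],[.696,.607,.289,-.252]),
([.632,1.038,-.913,2.286,-1,.043,.937],[.4291,.1301,.1445],[.691,.612,.279,-.263])]+[json.loads(l) for l in open("log.txt")]
z=least_squares(lambda L:np.concatenate([fk(q,L)[0]-p for q,p,e in D]+[1e-4*np.array(L)]),[.3,.4,.4,.2]+[0]*7)
L=z.x
E
python3 -c "
from k import *
print(L.round(4),z.fun.round(4)); print([np.round(d[0],2).tolist() for d in D[-3:]],D[-1][1:])"
```

```text
[ 0.3501  0.5378  0.3257  0.2888  0.0112  0.0261  0.001   0.0012 -0.024
 -0.0131 -0.0072] [-0.0014  0.0049 -0.0013  0.007  -0.0037 -0.0064 -0.0007  0.0024 -0.0007
 -0.0023  0.0037 -0.001  -0.001   0.0003 -0.0007 -0.0022 -0.001   0.0004
 -0.0069  0.0017  0.0096  0.      0.0001  0.      0.      0.      0.
  0.      0.     -0.     -0.     -0.    ]
[[-0.22, 0.47, 0.11, 2.14, -0.6, 0.57, 0.27], [-0.4, 0.82, 0.36, 1.56, -0.19, 1.28, -0.04], [-0.97, 0.7, 0.62, 2.15, -0.26, 0.45, -0.64]] [[0.42952130206066713, 0.1418934545103514, 0.19607350681197028], [0.8296646106590588, 0.5417105809523902, -0.03467465594402194, 0.13039918918206542]]
```

```bash
cat >> k.py <<'E'
def ik(p,R,q0,w=0):
    f=lambda q:np.r_[(fk(q,L)[0]-p)*5,(fk(q,L)[1].inv()*R).as_rotvec(),w*(q-q0)]
    z=least_squares(f,np.clip(q0,LO+.01,HI-.01),bounds=(LO,HI));return z.x,np.linalg.norm(z.fun[:6])
def sols(p,R,n=40,seed=0):
    g=np.random.default_rng(seed);o=[]
    for _ in range(n):
        q,c=ik(p,R,LO+(HI-LO)*g.random(7))
        if c<1e-3 and np.all(np.minimum(q-LO,HI-q)>.02): o.append(q)
    return o
E
python3 - <<'E'
from k import *
Y=Ro.from_euler('z',-8,degrees=True)
for th in (10,20,35,50):
    a=np.radians(th);dy,dz=np.sin(a),-np.cos(a)
    p=np.array([.428,.237,0])+Y.apply([0,-.021-.017*dy,.056-.017*dz])
    for nm,R in(("y",ori(-8,th)),("-y",ori(-8,th)*Ro.from_euler('z',180,degrees=True))):
        o=sols(p,R,25);print(th,nm,len(o));[print("   ",q.round(2)) for q in o[:5]]
E
```

```text
10 y 5
    [ 0.19  1.13 -1.09  2.3   1.65  0.79 -2.21]
    [-0.09  0.91 -0.53  2.3   1.9   0.28 -2.45]
    [-0.12  0.9  -0.47  2.3   1.98  0.23 -2.53]
    [ 0.18  1.12 -1.06  2.3   1.65  0.76 -2.21]
    [ 0.16  1.09 -1.01  2.3   1.66  0.71 -2.22]
10 -y 6
    [ 0.07  1.   -0.83  2.3   1.71  0.53  0.87]
    [ 0.11  1.04 -0.91  2.3   1.69  0.6   0.89]
    [-0.23  0.87 -0.26  2.28  2.58  0.09  0.04]
    [-0.24  0.87 -0.23  2.27  2.75  0.07 -0.13]
    [ 0.14  1.07 -0.98  2.3   1.67  0.67  0.91]
20 y 8
    [ 0.36  1.3  -1.28  2.37  1.81  0.88 -2.23]
    [-0.07  0.92 -0.33  2.29  3.45  0.19  2.43]
    [ 0.16  1.03 -0.78  2.36  2.19  0.4  -2.6 ]
    [ 0.16  1.03 -0.77  2.36  2.21  0.4  -2.62]
    [ 0.31  1.19 -1.11  2.37  1.89  0.7  -2.31]
20 -y 8
    [ 0.23  1.09 -0.92  2.36  2.03  0.52  0.69]
    [ 0.28  1.15 -1.04  2.36  1.94  0.63  0.79]
    [ 0.01  0.94 -0.46  2.33  2.92  0.22 -0.17]
    [ 0.03  0.95 -0.5   2.33  2.79  0.23 -0.04]
    [ 0.19  1.06 -0.84  2.36  2.11  0.46  0.62]
35 y 4
    [ 0.54  1.47 -1.33  2.42  2.04  0.81 -2.2 ]
    [ 0.2   1.06 -0.51  2.35  3.6   0.36  2.51]
    [ 0.44  1.26 -1.    2.41  2.42  0.5  -2.58]
    [ 0.02  1.   -0.25  2.33  4.04  0.5   2.04]
35 -y 9
    [ 0.43  1.25 -0.99  2.41  2.44  0.49  0.54]
    [ 0.42  1.24 -0.96  2.41  2.48  0.48  0.5 ]
    [ 0.51  1.39 -1.22  2.42  2.14  0.69  0.84]
    [ 0.33  1.14 -0.76  2.39  2.93  0.37  0.05]
    [ 0.4   1.22 -0.92  2.4   2.57  0.45  0.42]
50 y 2
    [ 0.68  1.57 -1.21  2.41  2.35  0.55 -2.24]
    [ 0.64  1.5  -1.11  2.41  2.55  0.46 -2.43]
50 -y 6
    [ 0.59  1.41 -0.96  2.39  2.92  0.38  0.33]
    [ 0.64  1.5  -1.11  2.41  2.54  0.46  0.71]
    [ 0.53  1.34 -0.83  2.36  3.33  0.35 -0.08]
    [ 0.65  1.51 -1.12  2.41  2.51  0.47  0.74]
    [ 0.49  1.3  -0.76  2.35  3.55  0.36 -0.31]
```

```bash
cat >> k.py <<'E'
def simseg(q,p1,R1,n):
    p0,R0=fk(q,L);w=(R0.inv()*R1).as_rotvec();return simtw(q,p1,w,n)
def simtw(q,p1,w,n):
    """go from q to position p1 while turning by body rotvec w, minimal-norm steps with limits"""
    p0,R0=fk(q,L);sub=4;mx=0
    for k in range(1,n*sub+1):
        s=k/(n*sub);p=p0+(p1-p0)*s;R=R0*Ro.from_rotvec(w*s);qo=q.copy()
        for _ in range(4):
            T,Q=fk(q,L);e=np.r_[p-T,(R*Q.inv()).as_rotvec()]
            J=np.zeros((6,7))
            for i in range(7):
                h=q.copy();h[i]+=1e-5;t,u=fk(h,L);J[:,i]=np.r_[(t-T),(u*Q.inv()).as_rotvec()]/1e-5
            q=np.clip(q+J.T@np.linalg.solve(J@J.T+1e-4*np.eye(6),e),LO,HI)
        mx=max(mx,abs(q-qo).max()*sub*8)
    T,Q=fk(q,L);return q,np.linalg.norm(p-T).round(4),np.degrees((R*Q.inv()).magnitude()).round(1),round(mx,2)
E
python3 - <<'E'
from k import *
Y=Ro.from_euler('z',-8,degrees=True);flip=Ro.from_euler('z',180,degrees=True)
q0=np.array(D[-1][0])
for P in ([.43,.1,.25],[.45,.05,.25],[.45,.05,.35],[.40,.05,.3]):
  for th in (0,10,20):
    P=np.array(P);q,*e=simseg(q0,P,ori(-8,th),10);a=q.round(2)
    b,*e2=simtw(q,P,np.array([0,0,-np.pi]),30)
    al=np.radians(45);pg=np.array([.428,.237,0])+Y.apply([0,-.021-.017*np.sin(al),.056+.017*np.cos(al)])
    pp=pg-.08*(ori(-8,45).apply([0,0,1]))
    c,*e3=simseg(b,pp,ori(-8,45)*flip,16);g,*e4=simseg(c,pg,ori(-8,45)*flip,8)
    print(P,th,a,e,b.round(2),e2,c.round(2),e3,g.round(2),e4)
E
```

```text
[0.43 0.1  0.25] 0 [-0.52  0.49  0.3   2.12 -0.26  0.56 -0.18] [np.float64(0.0), np.float64(0.0), np.float64(0.42)] [ 0.12  0.51 -0.66  2.17  0.53  0.63  2.08] [np.float64(0.0), np.float64(0.0), np.float64(0.63)] [ 0.55  1.03 -0.85  2.44  0.39  0.04  2.66] [np.float64(0.0767), np.float64(15.3), np.float64(0.87)] [ 0.38  1.11 -0.73  2.4   0.37  0.04  2.66] [np.float64(0.1185), np.float64(23.6), np.float64(0.23)]
[0.43 0.1  0.25] 10 [-0.25  0.46  0.05  2.17 -0.41  0.49  0.01] [np.float64(0.0), np.float64(0.0), np.float64(0.65)] [ 0.36  0.55 -0.87  2.22  0.55  0.52  2.11] [np.float64(0.0), np.float64(0.0), np.float64(0.59)] [ 0.55  1.02 -0.84  2.44  0.42  0.04  2.64] [np.float64(0.0778), np.float64(15.4), np.float64(0.83)] [ 0.38  1.11 -0.73  2.4   0.37  0.04  2.66] [np.float64(0.1185), np.float64(23.6), np.float64(0.24)]
[0.43 0.1  0.25] 20 [ 0.06  0.47 -0.25  2.2  -0.55  0.44  0.21] [np.float64(0.0), np.float64(0.0), np.float64(0.97)] [ 0.57  0.63 -1.07  2.27  0.6   0.42  2.11] [np.float64(0.0), np.float64(0.0), np.float64(0.58)] [ 0.54  1.02 -0.82  2.44  0.48  0.04  2.59] [np.float64
[... 3182 characters left out ...]
 -0.76  2.22  0.17  0.58  2.58] [np.float64(0.0), np.float64(0.0), np.float64(0.68)] [ 0.55  1.03 -0.85  2.44  0.39  0.04  2.66] [np.float64(0.0767), np.float64(15.3), np.float64(0.46)] [ 0.38  1.11 -0.73  2.4   0.37  0.04  2.66] [np.float64(0.1185), np.float64(23.6), np.float64(0.23)]
[0.4  0.05 0.3 ] 20 [ 0.07  0.34 -0.07  2.21 -0.57  0.63  0.34] [np.float64(0.0), np.float64(0.0), np.float64(1.0)] [ 0.71  0.45 -1.02  2.24  0.12  0.52  2.66] [np.float64(0.0), np.float64(0.3), np.float64(0.7)] [ 0.55  1.03 -0.85  2.44  0.39  0.04  2.66] [np.float64(0.0767), np.float64(15.3), np.float64(0.42)] [ 0.38  1.11 -0.73  2.4   0.37  0.04  2.66] [np.float64(0.1185), np.float64(23.6), np.float64(0.23)]
```

```bash
cat > s.py <<'E'
from k import *
Y=Ro.from_euler('z',-8,degrees=True);flip=Ro.from_euler('z',180,degrees=True);I=Ro.identity()
q0=np.array(D[-1][0])
def geom(o,th,fl):
    al=np.radians(th);R=ori(-8,th)*fl;pg=np.array(o)+Y.apply([0,-.021-.017*np.sin(al),.056+.017*np.cos(al)]);return pg,R,R.apply([0,0,1])
if __name__=="__main__":
  out=[]
  for th in (35,45,55):
   for fl,nm in((I,"I"),(flip,"F")):
    pg,R,dz=geom([.428,.237,0],th,fl)
    for q in sols(pg-.08*dz,R,12):
      g,e1,e2,_=simseg(q,pg,R,6)
      if e1>.002 or e2>1: continue
      l,*_=simseg(g,pg+[0,0,.10],R,6)
      l2,*e3=simseg(l,np.array([.46,.0,.22]),R,8)
      for yb in(-16,164):
        for sg in(1,-1):
          Rb=ori(yb,-(90-th))*fl
          w=(R.inv()*Rb).as_rotvec()
          if sg<0: w=w*(1-2*np.pi/np.linalg.norm(w))
          # box: TCP relative to lid: handle-frame offset
          pb=np.array([.48,-.193,.20])
          b,f1,f2,v=simtw(l2,pb,w,30)
          b2,h1,h2,_=simseg(b,pb-[0,0,.09],Rb,6)
          out.append((h1*50+h2+e3[0]*50,th,nm,yb,sg,q.round(2),g.round(2),l2.round(2),b2.round(2),h1,h2,round(np.abs(q-q0).max(),2)))
  out.sort(key=lambda z:(round(z[0],0),z[-1]))
  for o in out[:12]:print(*o[1:])
E
timeout 500 python3 s.py
```

```text
35 I -16 1 [ 0.61  1.17 -1.22  2.46  1.99  0.5  -2.22] [ 0.51  1.38 -1.21  2.42  2.15  0.68 -2.32] [ 1.04  1.09 -1.47  2.19  0.88  0.67 -1.  ] [ 0.27  1.14 -0.66  1.98  1.3   1.55 -1.63] 0.0 0.0 2.25
35 I 164 -1 [ 0.61  1.17 -1.22  2.46  1.99  0.5  -2.22] [ 0.51  1.38 -1.21  2.42  2.15  0.68 -2.32] [ 1.04  1.09 -1.47  2.19  0.88  0.67 -1.  ] [ 1.14  1.17 -0.74  1.75 -0.29  0.79 -2.53] 0.0 0.0 2.25
35 F -16 1 [ 0.59  1.13 -1.13  2.46  2.1   0.42  0.82] [ 0.48  1.34 -1.14  2.42  2.23  0.61  0.75] [ 0.97  0.92 -1.23  2.18  0.55  0.49  2.5 ] [ 0.08  1.06 -0.33  1.98  1.21  1.27  1.59] 0.0 0.0 2.36
35 F 164 -1 [ 0.59  1.13 -1.13  2.46  2.1   0.42  0.82] [ 0.48  1.34 -1.14  2.42  2.23  0.61  0.75] [ 0.97  0.92 -1.23  2.18  0.55  0.49  2.5 ] [ 1.01  1.1  -0.5   1.74 -0.56  0.87  0.87] 0.0 0.0 2.36
35 I -16 1 [ 0.56  1.08 -1.05  2.45  2.22  0.35 -2.43] [ 0.46  1.29 -1.06  2.41  2.33  0.55 -2.49] [ 0.7   0.71 -0.69  2.12 -0.42  0.47  0.38] [-0.53  1.24  0.69  1.94  0.43  0.54 -0.8 ] 0.0 0.0 2.49
35 I 164 -1 [ 0.56  1.08 -1.05  2.45  2.22  0.35 -2.43] [ 0.46  1.29 -1.06  2.41  2.33  0.55 -2.49
[... 608 characters left out ...]
1.    0.98 -1.32  2.18  0.69  0.55  2.35] [ 0.16  1.08 -0.47  1.98  1.26  1.39  1.55] 0.0 0.0 2.66
35 F 164 -1 [ 0.53  1.04 -0.97  2.44  2.4   0.29  0.55] [ 0.43  1.24 -0.97  2.41  2.47  0.48  0.51] [ 1.    0.98 -1.32  2.18  0.69  0.55  2.35] [ 1.06  1.12 -0.6   1.75 -0.46  0.83  0.78] 0.0 0.0 2.66
45 F -16 1 [ 0.69  1.22 -1.04  2.45  2.55  0.28  0.59] [ 0.56  1.39 -1.04  2.41  2.6   0.46  0.57] [ 0.27  0.73  0.16  2.08 -1.    1.01 -1.93] [-0.64  1.45  1.2   1.91 -0.84  0.63 -2.66] 0.0 0.1 2.81
45 F -16 -1 [ 0.69  1.22 -1.04  2.45  2.55  0.28  0.59] [ 0.56  1.39 -1.04  2.41  2.6   0.46  0.57] [ 0.27  0.73  0.16  2.08 -1.    1.01 -1.93] [ 0.56  1.29 -1.16  2.02  1.42  1.87  1.49] 0.0 0.0 2.81
```

```bash
cat >> s.py <<'E'
def rows(path):
    o=[]
    for a,b in zip(path[:-1],path[1:]):
        pa,Ra=a;pb,Rb=b
        o.append(np.r_[Ra.inv().apply(pb-pa)*100,np.degrees((Ra.inv()*Rb).as_rotvec())])
    return np.array(o)
E
cat > p1.py <<'E'
from s import *
pg,R,dz=geom([.428,.237,0],55,flip)
qa=np.array(cur()[2]["q"]);qb=ik(pg-.08*dz+[0,0,.06],R,np.array([.86,1.4,-1.17,2.4,2.27,.35,1.03]),.02)
qb,c=ik(pg-.08*dz+[0,0,.06],R,qb[0]);print(qb.round(2),c)
n=24;path=[]
for i in range(n+1):
    s=i/n;s=3*s*s-2*s**3;q=qa+(qb-qa)*s;q[5]+=.45*np.sin(np.pi*s);q[1]-=.15*np.sin(np.pi*s);path.append(fk(q,L))
path0=path[0]
q=qa.copy()
for i in range(n):
    q,*e=simseg(q,path[i+1][0],path[i+1][1],1)
    if i%4==3:print(i,q.round(2),e,path[i+1][0].round(3),path[i+1][1].apply([0,0,1]).round(2))
Rr=rows(path)
print("[");[print(list(map(float,x.round(1)))+[-1],",") for x in Rr]
print(np.abs(Rr).max(0))
E
python3 p1.py
```

```text
[ 0.86  1.3  -1.23  2.46  2.19  0.23  0.98] 1.238138296256534e-12
3 [-0.86  0.72  0.53  2.16 -0.14  0.54 -0.45] [np.float64(0.0), np.float64(0.0), np.float64(0.65)] [0.39  0.102 0.19 ] [-0.08 -0.32 -0.94]
7 [-0.64  0.79  0.37  2.21  0.18  0.67  0.03] [np.float64(0.0), np.float64(0.0), np.float64(1.13)] [0.343 0.004 0.177] [-0.32 -0.48 -0.82]
11 [-0.38  0.87  0.2   2.29  0.62  0.5   0.6 ] [np.float64(0.0), np.float64(0.0), np.float64(1.12)] [ 0.359 -0.069  0.124] [-0.28 -0.49 -0.82]
15 [-0.13  0.92  0.07  2.37  1.1   0.04  1.06] [np.float64(0.0353), np.float64(7.0), np.float64(1.59)] [0.391 0.005 0.042] [-0.11  0.01 -0.99]
19 [ 0.67  1.15 -0.95  2.42  2.31  0.22  0.58] [np.float64(0.0), np.float64(0.0), np.float64(0.97)] [0.411 0.116 0.105] [ 0.05  0.63 -0.78]
23 [ 0.84  1.26 -1.15  2.44  2.49  0.16  0.7 ] [np.float64(0.0), np.float64(0.0), np.float64(0.1)] [0.414 0.138 0.172] [ 0.11  0.81 -0.57]
[
[-0.3, -0.1, 0.2, 0.5, -0.5, -1.0, -1] ,
[-0.9, -0.4, 0.5, 1.5, -1.4, -3.0, -1] ,
[-1.4, -0.6, 0.8, 2.4, -2.1, -4.8, -1] ,
[-1.8, -0.9, 1.0, 3.2, -2.5, -6.5, -1] ,
[-2.0, -1.0, 1.2, 3.9, -2
[... 183 characters left out ...]
[-1.6, -0.3, 1.8, 1.0, -0.9, -13.3, -1] ,
[-1.4, 0.3, 1.9, -0.9, -1.0, -13.6, -1] ,
[-1.3, 1.0, 1.9, -2.9, -1.6, -13.5, -1] ,
[-1.4, 1.6, 1.7, -4.8, -2.6, -13.1, -1] ,
[-1.6, 2.2, 1.4, -6.3, -4.1, -12.4, -1] ,
[-1.9, 2.5, 0.9, -7.0, -5.8, -11.5, -1] ,
[-2.2, 2.6, 0.4, -6.9, -7.5, -10.4, -1] ,
[-2.6, 2.3, -0.2, -6.0, -8.8, -9.4, -1] ,
[-2.8, 2.0, -0.7, -4.5, -9.5, -8.5, -1] ,
[-2.9, 1.5, -1.1, -2.9, -9.3, -7.7, -1] ,
[-2.8, 1.0, -1.3, -1.4, -8.4, -6.8, -1] ,
[-2.5, 0.6, -1.3, -0.4, -6.9, -5.8, -1] ,
[-1.9, 0.3, -1.0, 0.2, -5.1, -4.5, -1] ,
[-1.3, 0.1, -0.7, 0.3, -3.2, -2.9, -1] ,
[-0.4, 0.0, -0.2, 0.1, -1.1, -1.0, -1] ,
[ 2.90794044  2.55171761  1.90657364  7.02636829  9.46871077 13.55177368]
```

```bash
cat > p1.py <<'E'
from s import *
pg,R,dz=geom([.428,.237,0],55,flip)
qa=np.array(cur()[2]["q"]);qb,c=ik(pg-.08*dz+[0,0,.06],R,np.array([.86,1.3,-1.17,2.4,2.27,.4,1.03]))
n=32
def mk(k):
    path=[]
    for i in range(n+1):
        s=i/n;h=np.sin(np.pi*s);s=s-.12*np.sin(2*np.pi*s)/1.0*.5;q=qa+(qb-qa)*s;q[1]+=k[0]*h;q[3]+=k[1]*h;q[5]+=k[2]*h;path.append(fk(q,L))
    return path
def ev(path):
    q=qa.copy();o=[];me=0
    for i in range(n):
        q,*e=simseg(q,path[i+1][0],path[i+1][1],1);o.append(q);me=max(me,e[0])
    return o,me
if __name__=="__main__":
  for k in ([-.4,-.3,.5],[-.4,0,.5],[-.6,0,.4],[-.5,-.3,.8],[-.6,-.2,.9]):
    P=mk(k);o,me=ev(P);X=np.array([p[0] for p in P])
    print(k,"minz",X[:,2].min().round(3),X[np.argmin(X[:,2])].round(2),"err",me,"end",o[-1].round(2),"minq6",min(x[5] for x in o).round(2),"maxrow",np.abs(rows(P)).max(0).round(1))
E
python3 p1.py
```

```text
[-0.4, -0.3, 0.5] minz 0.115 [0.51 0.05 0.12] err 0.1056 end [ 0.84  1.26 -1.15  2.45  2.46  0.16  0.73] minq6 0.04 maxrow [2.  2.6 1.7 4.  6.5 8.3]
[-0.4, 0, 0.5] minz 0.103 [0.43 0.04 0.1 ] err 0.0567 end [ 0.84  1.25 -1.13  2.44  2.6   0.14  0.59] minq6 0.04 maxrow [2.1 1.3 1.3 3.6 6.5 9.1]
[-0.6, 0, 0.4] minz 0.138 [0.44 0.08 0.14] err 0.0859 end [ 0.84  1.25 -1.13  2.44  2.58  0.14  0.61] minq6 0.04 maxrow [1.7 1.5 1.5 3.8 6.7 9.1]
[-0.5, -0.3, 0.8] minz 0.12 [0.51 0.03 0.12] err 0.0009 end [ 0.83  1.24 -1.1   2.43  2.73  0.12  0.47] minq6 0.04 maxrow [2.6 3.2 2.  5.  8.3 7.9]
[-0.6, -0.2, 0.9] minz 0.127 [0.48 0.05 0.13] err 0 end [ 0.83  1.23 -1.09  2.43  2.83  0.11  0.38] minq6 0.11 maxrow [2.9 3.1 1.9 5.4 9.1 7.9]
```

```bash
python3 - <<'E'
from p1 import *
P=mk([-.6,-.2,.9]);R_=rows(P)
for i,x in enumerate(R_):
    if i%8==0:print()
    print([float(v) for v in x.round(1)]+[-1],end=",")
print();print([p[0].round(2).tolist() for p in P[::4]])
E
```

```text
[-1.1, -0.7, -1.3, 3.5, -0.4, -3.6, -1],[-1.3, -0.7, -1.4, 3.1, -0.5, -3.8, -1],[-1.4, -0.7, -1.4, 2.7, -0.7, -4.0, -1],[-1.6, -0.7, -1.3, 2.3, -0.9, -4.2, -1],[-1.9, -0.7, -1.2, 2.0, -1.3, -4.5, -1],[-2.0, -0.7, -1.1, 1.7, -1.6, -4.7, -1],[-2.2, -0.7, -0.9, 1.4, -2.1, -4.9, -1],[-2.4, -0.7, -0.7, 1.3, -2.5, -5.2, -1],
[-2.5, -0.6, -0.4, 1.2, -2.9, -5.4, -1],[-2.5, -0.6, -0.2, 1.1, -3.2, -5.6, -1],[-2.5, -0.5, 0.0, 1.1, -3.5, -5.9, -1],[-2.5, -0.4, 0.3, 1.1, -3.6, -6.2, -1],[-2.5, -0.3, 0.5, 1.1, -3.7, -6.5, -1],[-2.4, -0.1, 0.8, 1.0, -3.6, -6.9, -1],[-2.2, 0.1, 1.0, 0.7, -3.5, -7.2, -1],[-2.1, 0.3, 1.3, 0.3, -3.3, -7.5, -1],
[-1.9, 0.6, 1.5, -0.3, -3.2, -7.8, -1],[-1.8, 0.9, 1.7, -1.0, -3.1, -7.9, -1],[-1.6, 1.3, 1.8, -1.7, -3.2, -7.8, -1],[-1.5, 1.6, 1.9, -2.6, -3.4, -7.6, -1],[-1.4, 2.0, 1.9, -3.3, -3.7, -7.2, -1],[-1.3, 2.3, 1.9, -4.0, -4.1, -6.7, -1],[-1.3, 2.5, 1.8, -4.6, -4.6, -6.2, -1],[-1.4, 2.8, 1.6, -5.0, -5.1, -5.5, -1],
[-1.5, 2.9, 1.4, -5.3, -5.7, -4.9, -1],[-1.6, 3.1, 1.2, -5.4, -6.3, -4.2, -1],[-1.8, 3.1, 1.0, -5.3, -6.9, -3.6, -1],[-1.9, 3.1, 0.7, -5.2, -7.4, -3.1, -1],[-2.2, 3.1, 0.5, -4.9, -7.9, -2.7, -1],[-2.4, 3.0, 0.2, -4.5, -8.4, -2.5, -1],[-2.6, 2.9, -0.0, -3.9, -8.8, -2.3, -1],[-2.9, 2.7, -0.3, -3.3, -9.1, -2.4, -1],
[[0.42, 0.14, 0.21], [0.38, 0.12, 0.27], [0.36, 0.05, 0.33], [0.37, -0.04, 0.38], [0.43, -0.12, 0.38], [0.51, -0.15, 0.31], [0.54, -0.1, 0.2], [0.5, 0.02, 0.13], [0.41, 0.14, 0.17]]
```

>>> step_arm([
  [-1.1,-0.7,-1.3,3.5,-0.4,-3.6,-1],
  [-1.3,-0.7,-1.4,3.1,-0.5,-3.8,-1],
  [-1.4,-0.7,-1.4,2.7,-0.7,-4.0,-1],
  [-1.6,-0.7,-1.3,2.3,-0.9,-4.2,-1],
  [-1.9,-0.7,-1.2,2.0,-1.3,-4.5,-1],
  [-2.0,-0.7,-1.1,1.7,-1.6,-4.7,-1],
  [-2.2,-0.7,-0.9,1.4,-2.1,-4.9,-1],
  [-2.4,-0.7,-0.7,1.3,-2.5,-5.2,-1],
])

```text
clock: 6.6
tool_pos: [0.3674, 0.04, 0.325]
eef_rot: [0.634, 0.744, -0.21, 0.03]
contact_force: [-0.5, -0.2, -0.1]
opening: 0.998
finger_force: 0.0
```

>>> step_arm([
  [-2.5,-0.6,-0.4,1.2,-2.9,-5.4,-1],
  [-2.5,-0.6,-0.2,1.1,-3.2,-5.6,-1],
  [-2.5,-0.5,0.0,1.1,-3.5,-5.9,-1],
  [-2.5,-0.4,0.3,1.1,-3.6,-6.2,-1],
  [-2.5,-0.3,0.5,1.1,-3.7,-6.5,-1],
  [-2.4,-0.1,0.8,1.0,-3.6,-6.9,-1],
  [-2.2,0.1,1.0,0.7,-3.5,-7.2,-1],
  [-2.1,0.3,1.3,0.3,-3.3,-7.5,-1],
])

```text
clock: 7.6
tool_pos: [0.4447, -0.1267, 0.3715]
eef_rot: [0.187, 0.9, -0.388, 0.057]
contact_force: [0.6, -0.1, -0.1]
opening: 1.004
finger_force: 0.0
```

```bash
python3 log.py; tail -1 log.txt; cat > pp.py <<'E'
import sys
from s import *
def go(th,dx,qh,n,o=(.428,.237,0),fl=flip):
    """joint-path from current pose to pregrasp"""
E
python3 -c "
from k import *
print(z.fun.round(4)[-20:])"
```

```text
[[-0.6010356886968109, 0.4931112447061596, 0.45410034845409913, 2.017993259685129, 0.6899039564881618, 1.0127924891235265, 0.5111170229579614], [0.44474333313640113, -0.1266521551084352, 0.3714994898871086], [0.18748184814068536, 0.9004706074159955, -0.38821236660679553, 0.05739686586541248]]
[-0.0046 -0.0012  0.0024 -0.0094 -0.0041  0.0092 -0.0016  0.0053  0.0021
  0.      0.0001  0.      0.      0.      0.      0.     -0.     -0.
 -0.      0.    ]
```

>>> step_arm([
  [-1.9,0.6,1.5,-0.3,-3.2,-7.8,-1],
  [-1.8,0.9,1.7,-1.0,-3.1,-7.9,-1],
  [-1.6,1.3,1.8,-1.7,-3.2,-7.8,-1],
  [-1.5,1.6,1.9,-2.6,-3.4,-7.6,-1],
  [-1.4,2.0,1.9,-3.3,-3.7,-7.2,-1],
  [-1.3,2.3,1.9,-4.0,-4.1,-6.7,-1],
  [-1.3,2.5,1.8,-4.6,-4.6,-6.2,-1],
  [-1.4,2.8,1.6,-5.0,-5.1,-5.5,-1],
])

```text
clock: 8.6
tool_pos: [0.5516, -0.106, 0.1934]
eef_rot: [-0.359, 0.904, -0.211, 0.092]
contact_force: [1.5, -1.3, 0.3]
opening: 0.999
finger_force: 0.0
```

```bash
python3 log.py; python3 - <<'E'
from s import *
q=np.array(D[-1][0]);print(q.round(2),D[-1][1])
pg,R,dz=geom([.428,.237,0],55,flip)
p,Rc,_=cur()
for n in (10,):
    b,*e=simseg(q,pg-.08*dz+[0,0,.06],R,n);g,*e2=simseg(b,pg,R,6);print(b.round(2),e,g.round(2),e2)
plan(pg-.08*dz+[0,0,.06],R,10)
E
```

```text
[-0.27  0.68  0.31  2.18  1.6   0.15  0.69] [0.5515972451580279, -0.10602204074340493, 0.1934113547372188]
[ 0.81  1.18 -1.12  2.37  2.69  0.05  0.45] [np.float64(0.0), np.float64(0.0), np.float64(2.83)] [ 0.65  1.46 -1.05  2.32  2.77  0.29  0.52] [np.float64(0.0), np.float64(0.0), np.float64(0.43)]
at [ 0.5516 -0.106   0.1934] F [ 1.5 -1.3  0.3] total deg [-42.5 -60.  -22.8] cm [ -6.78  25.28 -10.1 ]
10 rows of [-1.46  2.58  0.33] [-4.25 -6.   -2.28]
```

```bash
python3 - <<'E'
from s import *
q=np.array(D[-1][0])
pg,R,dz=geom([.428,.237,0],55,flip)
b,*e=simseg(q,pg-.08*dz+[0,0,.03],R,12);print(b.round(2),e)
plan(pg-.08*dz+[0,0,.03],R,12)
E
```

```text
[ 0.79  1.25 -1.07  2.37  2.78  0.09  0.43] [np.float64(0.0), np.float64(0.0), np.float64(2.63)]
at [ 0.5516 -0.106   0.1934] F [ 1.5 -1.3  0.3] total deg [-42.5 -60.  -22.8] cm [-6.73 26.63 -7.41]
12 rows of [-1.12  2.18  0.53] [-3.54 -5.   -1.9 ]
```

>>> step_arm([
  [-1.12,2.18,0.53,-3.54,-5,-1.9,-1],
  [-1.12,2.18,0.53,-3.54,-5,-1.9,-1],
  [-1.12,2.18,0.53,-3.54,-5,-1.9,-1],
  [-1.12,2.18,0.53,-3.54,-5,-1.9,-1],
  [-1.12,2.18,0.53,-3.54,-5,-1.9,-1],
  [-1.12,2.18,0.53,-3.54,-5,-1.9,-1],
  [-1.12,2.18,0.53,-3.54,-5,-1.9,-1],
  [-1.12,2.18,0.53,-3.54,-5,-1.9,-1],
])

```text
clock: 9.6
tool_pos: [0.4856, 0.0606, 0.1309]
eef_rot: [-0.53, 0.794, 0.125, 0.271]
contact_force: [-0.9, 0.2, -0.3]
opening: 0.996
finger_force: 0.0
```

>>> step_arm([
  [-1.12,2.18,0.53,-3.54,-5,-1.9,-1],
  [-1.12,2.18,0.53,-3.54,-5,-1.9,-1],
  [-1.12,2.18,0.53,-3.54,-5,-1.9,-1],
  [-1.12,2.18,0.53,-3.54,-5,-1.9,-1],
  [0,0,0,0,0,0,-1],
])

```text
clock: 10.22
tool_pos: [0.4182, 0.1332, 0.1392]
eef_rot: [-0.579, 0.678, 0.293, 0.344]
contact_force: [0.3, 0.2, -0.7]
opening: 0.999
finger_force: 0.0
```

```bash
python3 log.py; python3 - <<'E'
from s import *
q=np.array(D[-1][0]);print(q.round(2))
pg,R,dz=geom([.428,.239,.001],55,flip)
g,*e2=simseg(q,pg,R,6);print(g.round(2),e2)
plan(pg-.04*dz,R,5);plan(pg,R,5)
E
```

```text
[ 0.77  1.23 -1.07  2.35  2.8   0.09  0.37]
[ 0.63  1.45 -1.03  2.32  2.86  0.29  0.42] [np.float64(0.0), np.float64(0.0), np.float64(0.32)]
at [0.4182 0.1332 0.1392] F [ 0.3  0.2 -0.7] total deg [-0.9 -1.3 -0.5] cm [1.73 0.57 6.02]
5 rows of [0.36 0.11 1.2 ] [-0.18 -0.25 -0.11]
at [0.4182 0.1332 0.1392] F [ 0.3  0.2 -0.7] total deg [-0.9 -1.3 -0.5] cm [ 1.64  0.64 10.02]
5 rows of [0.34 0.12 2.  ] [-0.18 -0.25 -0.11]
```

>>> step_arm([
  [0.36,0.11,1.2,-0.18,-0.25,-0.11,-1],
  [0.36,0.11,1.2,-0.18,-0.25,-0.11,-1],
  [0.36,0.11,1.2,-0.18,-0.25,-0.11,-1],
  [0.36,0.11,1.2,-0.18,-0.25,-0.11,-1],
  [0.36,0.11,1.2,-0.18,-0.25,-0.11,-1],
  [0,0,0,0,0,0,-1],
])

```text
clock: 10.98
tool_pos: [0.4182, 0.1749, 0.089]
eef_rot: [-0.584, 0.668, 0.304, 0.347]
contact_force: [0.0, 0.8, -0.1]
opening: 0.997
finger_force: 0.0
```

```bash
python3 log.py; python3 - <<'E'
from s import *
pg,R,dz=geom([.428,.239,.001],55,flip)
plan(pg,R,4)
d=r.snapshot("wrist");cv2.imwrite("pics/w3.png",d["pixels"][:,:,::-1])
E
```

```text
at [0.4182 0.1749 0.089 ] F [ 0.   0.8 -0.1] total deg [ 0.3 -0.   0.2] cm [ 0.11 -0.1   3.72]
4 rows of [ 0.03 -0.02  0.93] [ 0.07 -0.    0.05]
```

View pics/w3.png

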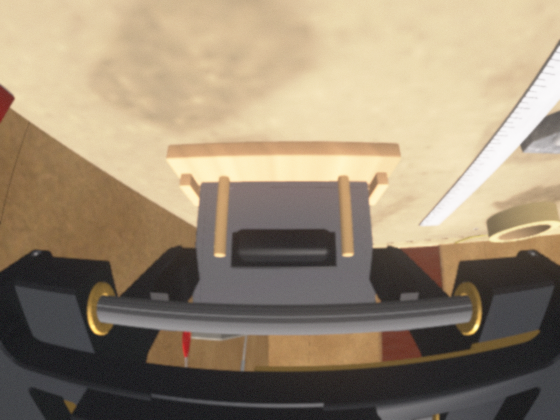

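>>> step_arm([
  [0.03,0,0.9,0,0,0,-1],
  [0.03,0,0.9,0,0,0,-1],
  [0.03,0,0.9,0,0,0,-1],
  [0,0,0.9,0,0,0,-1],
  [0,0,0,0,0,0,-1],
])

```text
clock: 11.65
tool_pos: [0.4223, 0.2036, 0.068]
eef_rot: [-0.584, 0.668, 0.304, 0.348]
contact_force: [-0.8, 0.5, 0.2]
opening: 0.998
finger_force: 0.0
```

>>> step_arm([
  [0,0,0,0,0,0,1],
  [0,0,0,0,0,0,1],
  [0,0,0,0,0,0,1],
  [0,0,0,0,0,0,1],
  [0,0,0,0,0,0,1],
  [0,0,0,0,0,0,1],
], force=40)

```text
clock: 12.4
tool_pos: [0.4226, 0.2028, 0.0685]
eef_rot: [-0.584, 0.668, 0.303, 0.348]
contact_force: [-0.3, -1.7, 0.9]
opening: 0.628
finger_force: 40.0
```

```bash
python3 log.py; python3 - <<'E'
from s import *
pg,R,dz=geom([.428,.239,.001],55,flip)
p,Rc,s=cur();print(s["opening"]*88,s["finger_force"],np.round(s["q"],2))
q=np.array(s["q"]);plan(p+[0,0,.12],Rc,6)
l,*e=simseg(q,p+[0,0,.12],Rc,6);print(l.round(2),e)
# offset between handle axis and tool closing: yaw
print(Rc.apply([0,1,0]).round(3))
E
```

```text
55.251834550507425 39.99609410762787 [ 0.62  1.43 -1.05  2.33  2.85  0.29  0.4 ]
at [0.4226 0.2028 0.0685] F [-0.3 -1.7  0.9] total deg [0. 0. 0.] cm [-9.83 -0.02 -6.89]
6 rows of [-1.64 -0.   -1.15] [0. 0. 0.]
[ 0.65  1.15 -1.19  2.38  2.72  0.18  0.28] [np.float64(0.0), np.float64(0.0), np.float64(0.39)]
[-0.991  0.134 -0.002]
```

>>> step_arm([
  [-1.64,0,-1.15,0,0,0,1],
  [-1.64,0,-1.15,0,0,0,1],
  [-1.64,0,-1.15,0,0,0,1],
  [-1.64,0,-1.15,0,0,0,1],
  [-1.64,0,-1.15,0,0,0,1],
  [-1.64,0,-1.15,0,0,0,1],
])

```text
clock: 13.15
tool_pos: [0.422, 0.2027, 0.1887]
eef_rot: [-0.584, 0.668, 0.303, 0.347]
contact_force: [0.8, -0.0, -1.8]
opening: 0.626
finger_force: 40.0
```

```bash
python3 log.py; cat > box.py <<'E'
from h import *
from scipy.optimize import minimize
def mask(im):
    h=cv2.cvtColor(np.ascontiguousarray(im),cv2.COLOR_RGB2HSV);return ((h[...,0]>100)&(h[...,0]<125)&(h[...,1]>150)&(h[...,2]>30)).astype(np.uint8)
def fit(names=("top","side")):
    res=[]
    for n in names:
        d=r.snapshot(n);m=mask(d["pixels"]);k,lab,st,_=cv2.connectedComponentsWithStats(m)
        m=(lab==1+np.argmax(st[1:,4])).astype(np.uint8);c=np.vstack([x for x in cv2.findContours(m,cv2.RETR_EXTERNAL,cv2.CHAIN_APPROX_NONE)[0]]);h=cv2.convexHull(c)
        S=8;g=np.zeros((420*1,560*1),np.uint8);x0,y0,w,hh=cv2.boundingRect(h);pad=6
        sc=np.zeros(((hh+2*pad)*S,(w+2*pad)*S),np.uint8)
        big=cv2.resize(m[y0-pad:y0+hh+pad,x0-pad:x0+w+pad],None,fx=S,fy=S,interpolation=cv2.INTER_LINEAR) 
        cc=np.vstack(cv2.findContours(big,cv2.RETR_EXTERNAL,cv2.CHAIN_APPROX_NONE)[0]);A=sc.copy();cv2.fillConvexPoly(A,cv2.convexHull(cc),1)
        res.append((d,A,x0-pad,y0-pad,S,sc))
    X=np.array([[a*.056,b*.046,z] for a in(-1,1) for b in(-1,1) for z in(0,.07)])
    def cost(v,rs):
        t=0
        for d,A,x0,y0,S,sc in rs:
            P=Ro.from_euler('z',v[2]).apply(X)+[v[0],v[1],0]
            uv=(proj(d,P)-[x0,y0]+.5)*S-.5
            B=sc.copy();cv2.fillConvexPoly(B,cv2.convexHull(uv.round().astype(np.int32)),1);t+=np.sum(A!=B)/S
        return t
    for rs in (res,)+tuple([x] for x in res):
        z=minimize(cost,[.48,-.193,-.28],args=(rs,),method='Nelder-Mead',options=dict(initial_simplex=[[.48,-.193,-.28],[.485,-.193,-.28],[.48,-.186,-.28],[.48,-.193,-.22]],xatol=1e-5,fatol=.1))
        print(z.x.round(4),np.degrees(z.x[2]).round(2),z.fun/ 8)
if __name__=="__main__":fit()
E
python3 box.py; python3 - <<'E'
from s import *
p,R,s=cur();q=np.array(s["q"]);print(p,q.round(2),s["opening"])
for via in ([.46,.0,.25],[.5,.05,.25],[.5,-.1,.25]):
  for yb in(-16,164):
    for sg in(1,-1):
      l2,*e3=simseg(q,np.array(via),R,10)
      Rb=ori(yb,-35)*flip;w=(R.inv()*Rb).as_rotvec();
      if sg<0:w=w*(1-2*np.pi/np.linalg.norm(w))
      pb=np.array([.48,-.193,.25]);b,f1,f2,v=simtw(l2,pb,w,24);b2,h1,h2,_=simseg(b,pb-[0,0,.14],Rb,6)
      print(via,yb,sg,e3,l2.round(2),b.round(2),f1,f2,v,b2.round(2),h1,h2)
E
```

```text
[ 0.4818 -0.1951 -0.2903] -16.63 430.390625
[ 0.4824 -0.1959 -0.2774] -15.89 361.109375
[ 0.4815 -0.1953 -0.2912] -16.68 62.4375
[0.42241234 0.20290243 0.18962422] [ 0.65  1.16 -1.18  2.36  2.72  0.17  0.28] 0.6278776811942463
[0.46, 0.0, 0.25] -16 1 [np.float64(0.6147), np.float64(71.3), np.float64(73.99)] [-0.8  -0.46  1.    2.56 -0.01  1.73  2.66] [-3.01 -0.46  1.51  2.14  0.81  2.09  1.84] 0.3821 72.1 2.22 [-2.7  -0.46  1.51  2.36  1.23  1.63  1.23] 0.3793 47.3
[0.46, 0.0, 0.25] -16 -1 [np.float64(0.6147), np.float64(71.3), np.float64(73.99)] [-0.8  -0.46  1.    2.56 -0.01  1.73  2.66] [-0.25  1.21  0.12  1.62  0.87  1.75  2.66] 0.0 3.5 81.3 [-0.07  0.91  0.04  1.98  0.94  0.7   1.96] 0.0 0.0
[0.46, 0.0, 0.25] 164 1 [np.float64(0.6147), np.float64(71.3), np.float64(73.99)] [-0.8  -0.46  1.    2.56 -0.01  1.73  2.66] [ 3.01 -0.46 -1.47  1.86 -0.47  1.42  0.42] 0.4194 69.8 127.17 [ 3.01 -0.46 -1.47  2.34 -1.    0.84  1.41] 0.4304 52.0
[0.46, 0.0, 0.25] 164 -1 [np.float64(0.6147), np.float64(71.3), np.float64(73.99)] [-0.8  -0.46  1.    2.56 -0.01  1.73  2.66] [-1.58 -0.46  1.17  1.
[... 1333 characters left out ...]
np.float64(0.6226), np.float64(70.8), np.float64(76.17)] [-2.96 -0.46  1.51  2.56  0.42  0.04  2.6 ] [ 1.56  0.86 -1.47  2.56 -1.    0.04 -1.16] 0.2088 63.0 119.97 [-0.55  1.31  1.07  1.96 -0.91  0.55 -2.53] 0.0 0.0
[0.5, -0.1, 0.25] 164 1 [np.float64(0.6226), np.float64(70.8), np.float64(76.17)] [-2.96 -0.46  1.51  2.56  0.42  0.04  2.6 ] [-3.01 -0.46 -1.47  2.15 -1.    1.41  2.64] 0.3613 47.4 10.12 [-3.01 -0.46 -1.47  2.56 -1.    1.38  2.51] 0.3982 42.1
[0.5, -0.1, 0.25] 164 -1 [np.float64(0.6226), np.float64(70.8), np.float64(76.17)] [-2.96 -0.46  1.51  2.56  0.42  0.04  2.6 ] [ 0.43  0.72  0.25  1.75 -0.72  1.14  2.1 ] 0.0 0.0 108.77 [ 0.5   0.95  0.21  1.87 -1.    0.91  1.25] 0.0059 1.4
```

```bash
cat > lid.py <<'E'
from s import *
B=np.array([.4817,-.195,0]);BY=-16.5
qg=[-0.584,.668,.303,.348];pg0=np.array([.4226,.2028,.0685])
def tl(po=.0406,zo=-.0065,qg=qg):
    R=Ro.from_quat(qg);ex=R.apply([0,-1,0]);ex[2]=0;ex/=np.linalg.norm(ex);ey=np.cross([0,0,1],ex)
    Rl=Ro.from_matrix(np.c_[ex,[0,0,1],np.cross(ex,[0,0,1])])
    return R.inv().apply(ey*po+np.array([0,0,zo])),R.inv()*Rl   # lid pos, rot in tool frame
def tcp_for(pl,yaw,T=None):
    t,Rt=T or tl();R=Ro.from_euler('z',yaw,degrees=True)*Rt.inv();return np.array(pl)-R.apply(t),R
def lidnow(T=None):
    t,Rt=T or tl();p,R,_=cur();return p+R.apply(t),R*Rt
C=np.array([[a*.06,b*.05,z] for a in(-1,1) for b in(-1,1) for z in(0,.006)]+[[a*.05,b*.04,-.016] for a in(-1,1) for b in(-1,1)])
E
cat > p2.py <<'E'
from lid import *
p,Rl=lidnow();print("lid now",p.round(4))
qa=np.array(cur()[2]["q"])
pt,Rt=tcp_for([B[0],B[1],.15],BY)
print("tcp tgt",pt.round(3),Rt.apply([0,0,1]).round(2))
off=cur()[0]-fk(qa,L)[0];print("model off",off.round(4))
qb,c=ik(pt-off,Rt,np.array([.31,.85,-.5,2.06,1.26,1.05,1.68]));print(qb.round(2),c)
n=24
def mk(k):
    P=[]
    for i in range(n+1):
        s=i/n;h=np.sin(np.pi*s);q=qa+(qb-qa)*s;q[1]+=k[0]*h;q[3]+=k[1]*h;P.append(fk(q,L))
    return P
t,Rtl=tl()
for k in ([0,0],[-.15,0],[-.3,0],[-.3,-.2]):
    P=mk(k);q=qa.copy();me=0
    for i in range(n):
        q,*e=simseg(q,P[i+1][0],P[i+1][1],1);me=max(me,e[0])
    low=[(P_+R_.apply(t+Rtl.apply(C)))[:,2].min().round(3) for P_,R_ in P]
    print(k,me,q.round(2),low[::2],np.abs(rows(P)).max(0).round(1))
E
python3 p2.py
```

```text
lid now [0.4278 0.2431 0.1831]
tcp tgt [ 0.484 -0.189  0.191] [-0.16 -0.55 -0.82]
model off [-0.005  -0.0011  0.0039]
[ 0.25  0.8  -0.49  1.94  1.03  1.13  1.91] 8.872635072495516e-11
[0, 0] 0.2887 [-0.17  0.79  0.21  1.93  0.68  0.74  2.27] [np.float64(0.129), np.float64(0.096), np.float64(0.064), np.float64(0.037), np.float64(0.017), np.float64(0.005), np.float64(0.001), np.float64(0.006), np.float64(0.019), np.float64(0.039), np.float64(0.066), np.float64(0.097), np.float64(0.13)] [2.1 2.1 0.8 3.  4.5 0.7]
[-0.15, 0] 0.1728 [-0.29  0.84  0.41  1.93  0.49  0.65  2.46] [np.float64(0.129), np.float64(0.103), np.float64(0.084), np.float64(0.073), np.float64(0.069), np.float64(0.071), np.float64(0.077), np.float64(0.082), np.float64(0.089), np.float64(0.096), np.float64(0.105), np.float64(0.116), np.float64(0.13)] [2.1 2.4 0.3 3.9 4.4 1.3]
[-0.3, 0] 0.1782 [-0.19  0.8   0.24  1.93  0.65  0.72  2.3 ] [np.float64(0.129), np.float64(0.111), np.float64(0.106), np.float64(0.112), np.float64(0.126), np.float64(0.143), np.float64(0.158), np.float64(0.165), np.float64(0.164), np.float64(0.156), np.float64(0.145), np.float64(0.135), np.float64(0.13)] [2.  2.7 0.9 4.8 4.4 1.9]
[-0.3, -0.2] 0.0287 [-0.07  0.77  0.04  1.93  0.79  0.83  2.16] [np.float64(0.129), np.float64(0.116), np.float64(0.122), np.float64(0.144), np.float64(0.175), np.float64(0.203), np.float64(0.221), np.float64(0.225), np.float64(0.213), np.float64(0.189), np.float64(0.161), np.float64(0.14), np.float64(0.13)] [2.  4.4 1.2 5.6 4.1 3.1]
```

```bash
cat > p3.py <<'E'
exec(open('p2.py').read().split("n=24")[0])
n=24
def mk(k):
    P=[]
    for i in range(n+1):
        s=i/n;h=np.sin(np.pi*s**.7);q=qa+(qb-qa)*s;q[1]+=k[0]*h;q[3]+=k[1]*h;q[5]+=k[2]*h;P.append(fk(q,L))
    return P
t,Rtl=tl()
if __name__=="__main__":
 for k in ([-.3,-.2,.2],[-.3,-.3,.4],[-.4,-.2,.4],[-.4,-.4,.5]):
    P=mk(k);q=qa.copy();me=0;m5=[]
    for i in range(n):
        q,*e=simseg(q,P[i+1][0],P[i+1][1],1);me=max(me,e[0]);m5.append(q[5])
    low=[(P_+R_.apply(t+Rtl.apply(C)))[:,2].min().round(3) for P_,R_ in P]
    print(k,me,min(m5).round(2),q.round(2),*low[::2],np.abs(rows(P)).max(0).round(1), [list(p[0].round(2)) for p in P[::6]])
E
python3 p3.py
```

```text
lid now [0.4278 0.2431 0.1831]
tcp tgt [ 0.484 -0.189  0.191] [-0.16 -0.55 -0.82]
model off [-0.005  -0.0011  0.0039]
[ 0.25  0.8  -0.49  1.94  1.03  1.13  1.91] 8.872635072495516e-11
[-0.3, -0.2, 0.2] 0 0.27 [ 0.04  0.77 -0.15  1.94  0.89  0.93  2.05] 0.129 0.141 0.169 0.198 0.218 0.225 0.22 0.206 0.185 0.163 0.145 0.134 0.13 [ 2.   9.8  2.3 13.1  6.2  4.1] [[np.float64(0.43), np.float64(0.2), np.float64(0.19)], [np.float64(0.71), np.float64(0.03), np.float64(0.29)], [np.float64(0.72), np.float64(-0.1), np.float64(0.31)], [np.float64(0.63), np.float64(-0.17), np.float64(0.24)], [np.float64(0.49), np.float64(-0.19), np.float64(0.19)]]
[-0.3, -0.3, 0.4] 0 0.33 [ 0.18  0.78 -0.38  1.94  0.98  1.06  1.95] 0.129 0.151 0.203 0.249 0.278 0.286 0.276 0.255 0.224 0.192 0.163 0.142 0.13 [ 2.  13.8  3.1 18.6  7.   4. ] [[np.float64(0.43), np.float64(0.2), np.float64(0.19)], [np.float64(0.77), np.float64(-0.03), np.float64(0.34)], [np.float64(0.75), np.float64(-0.16), np.float64(0.36)], [np.float64(0.64), np.float64(-0.2), np.float64(0.27)], [np.float64(0.49), np.float64(-0.19), np.float64(0.19
[... 221 characters left out ...]
oat64(0.19)], [np.float64(0.73), np.float64(-0.02), np.float64(0.36)], [np.float64(0.71), np.float64(-0.15), np.float64(0.4)], [np.float64(0.62), np.float64(-0.2), np.float64(0.29)], [np.float64(0.49), np.float64(-0.19), np.float64(0.19)]]
[-0.4, -0.4, 0.5] 0 0.36 [ 0.26  0.8  -0.52  1.94  1.03  1.15  1.9 ] 0.129 0.189 0.287 0.366 0.409 0.417 0.396 0.356 0.305 0.248 0.198 0.157 0.13 [ 2.  17.2  4.7 23.4  8.   5.3] [[np.float64(0.43), np.float64(0.2), np.float64(0.19)], [np.float64(0.8), np.float64(-0.07), np.float64(0.45)], [np.float64(0.76), np.float64(-0.19), np.float64(0.48)], [np.float64(0.65), np.float64(-0.22), np.float64(0.33)], [np.float64(0.49), np.float64(-0.19), np.float64(0.19)]]
```

```bash
cat > p4.py <<'E'
exec(open('p2.py').read().split("n=24")[0])
n=28
def mk(k):
    P=[]
    for i in range(n+1):
        s=i/n;h=np.sin(np.pi*s)+.35*np.sin(2*np.pi*s);q=qa+(qb-qa)*s;q[[0,1,2,3,5]]+=np.array(k)*h;P.append(fk(q,L))
    return P
t,Rtl=tl();g=np.random.default_rng(1)
def lids(P):return np.array([p+R.apply(t+Rtl.apply(C)) for p,R in P])
if __name__=="__main__":
 best=[]
 for _ in range(1500):
    k=np.r_[g.uniform(-.4,.4),g.uniform(-.5,.1),g.uniform(-.4,.4),g.uniform(-.3,.3),g.uniform(0,.5)]
    P=mk(k);l=lids(P);m=np.abs(rows(P)).max(0);tip=np.array([p+R.apply([0,0,.017]) for p,R in P])[:,2].min()
    if (l[:,:,2].min(1)[1:-2]<.125).any() or l[:,:,0].max()>.68 or np.abs(rows(P)[:,3:]).max()>9: continue
    best.append((l[:,:,0].max()+abs(k).sum()*.05-k[4]*.1,k))
 best.sort(key=lambda z:z[0]);print(len(best))
 for c,k in best[:4]:
    P=mk(k);q=qa.copy();me=0;m5=[]
    for i in range(n):
        q,*e=simseg(q,P[i+1][0],P[i+1][1],1);me=max(me,e[0]);m5.append(q[5])
    l=lids(P);print(k.round(2).tolist(),me,min(m5).round(2),q.round(2),l[:,:,2].min(1)[::4].round(3),l[:,:,0].max().round(3),np.abs(rows(P)).max(0).round(1),[p[0].round(2).tolist() for p in P[::7]])
E
python3 p4.py
```

```text
lid now [0.4278 0.2431 0.1831]
tcp tgt [ 0.484 -0.189  0.191] [-0.16 -0.55 -0.82]
model off [-0.005  -0.0011  0.0039]
[ 0.25  0.8  -0.49  1.94  1.03  1.13  1.91] 8.872635072495516e-11
0
```

```bash
python3 - <<'E'
s=open('p4.py').read()
s=s.replace("if (l[:,:,2].min(1)[1:-2]<.125).any() or l[:,:,0].max()>.68 or np.abs(rows(P)[:,3:]).max()>9: continue",
"pen=max(0,.112-l[1:-2,:,2].min())*10+max(0,l[:,:,0].max()-.62)*3+max(0,np.abs(rows(P)).max()-9)*.05")
s=s.replace("best.append((l[:,:,0].max()+","best.append((pen+").replace("range(1500)","range(2500)")
open('p4.py','w').write(s)
E
python3 p4.py
```

```text
lid now [0.4278 0.2431 0.1831]
tcp tgt [ 0.484 -0.189  0.191] [-0.16 -0.55 -0.82]
model off [-0.005  -0.0011  0.0039]
[ 0.25  0.8  -0.49  1.94  1.03  1.13  1.91] 8.872635072495516e-11
2500
[-0.03, -0.37, -0.06, 0.25, 0.4] 0 0.27 [ 0.11  0.77 -0.27  1.94  0.94  0.99  2.  ] [0.129 0.125 0.181 0.209 0.177 0.13  0.113 0.13 ] 0.622 [2.4 2.2 1.8 5.6 6.1 4. ] [[0.43, 0.2, 0.19], [0.52, 0.03, 0.26], [0.54, -0.11, 0.28], [0.53, -0.16, 0.2], [0.49, -0.19, 0.19]]
[-0.08, -0.43, 0.0, 0.27, 0.35] 0 0.26 [ 0.09  0.77 -0.24  1.94  0.93  0.98  2.01] [0.129 0.123 0.186 0.221 0.189 0.138 0.116 0.13 ] 0.612 [2.4 1.9 1.9 4.9 6.4 4.4] [[0.43, 0.2, 0.19], [0.5, 0.03, 0.26], [0.53, -0.1, 0.29], [0.53, -0.16, 0.2], [0.49, -0.19, 0.19]]
[0.31, -0.38, 0.02, 0.17, 0.31] 0 0.25 [ 0.11  0.77 -0.27  1.94  0.94  1.    2.  ] [0.129 0.121 0.181 0.211 0.179 0.13  0.113 0.13 ] 0.605 [4.2 4.  3.7 8.6 7.3 2. ] [[0.43, 0.2, 0.19], [0.52, -0.18, 0.26], [0.49, -0.3, 0.28], [0.52, -0.23, 0.2], [0.49, -0.19, 0.19]]
[-0.16, -0.48, -0.01, 0.29, 0.46] 0.0041 0.28 [ 0.15  0.77 -0.32  1.94  0.96  1.03  1.98] [0.129 0.138 0.235 0.279 0.231 0.159 0.124 0.13 ] 0.622 [2.4 2.4 2.1 5.6 6.9 5.6] [[0.43, 0.2, 0.19], [0.52, 0.05, 0.3], [0.54, -0.09, 0.34], [0.53, -0.16, 0.22], [0.49, -0.19, 0.19]]
```

```bash
python3 - <<'E'
from p4 import *
P=mk([-0.16,-0.48,-0.01,0.29,0.46])
for i,x in enumerate(rows(P)):
    if i%8==0:print()
    print([float(v) for v in x.round(1)]+[1],end=",")
E
```

```text
lid now [0.4278 0.2431 0.1831]
tcp tgt [ 0.484 -0.189  0.191] [-0.16 -0.55 -0.82]
model off [-0.005  -0.0011  0.0039]
[ 0.25  0.8  -0.49  1.94  1.03  1.13  1.91] 8.872635072495516e-11

[0.5, -1.5, -1.1, 5.4, 6.8, -5.3, 1],[0.7, -1.8, -1.6, 5.5, 6.8, -5.6, 1],[0.9, -2.1, -1.9, 5.5, 6.7, -5.6, 1],[1.2, -2.3, -2.1, 5.4, 6.5, -5.4, 1],[1.6, -2.4, -2.1, 5.1, 6.3, -4.9, 1],[1.9, -2.4, -1.9, 4.5, 6.1, -4.3, 1],[2.2, -2.1, -1.6, 3.7, 5.9, -3.6, 1],[2.3, -1.8, -1.2, 2.8, 5.6, -2.8, 1],
[2.4, -1.3, -0.8, 1.7, 5.2, -2.1, 1],[2.3, -0.8, -0.3, 0.5, 4.7, -1.5, 1],[2.0, -0.3, 0.2, -0.6, 4.2, -1.0, 1],[1.7, 0.2, 0.6, -1.6, 3.6, -0.6, 1],[1.4, 0.6, 1.0, -2.5, 3.1, -0.3, 1],[1.0, 0.9, 1.3, -3.2, 2.5, -0.1, 1],[0.6, 1.1, 1.5, -3.7, 2.0, 0.0, 1],[0.4, 1.2, 1.7, -4.1, 1.5, 0.2, 1],
[0.1, 1.2, 1.8, -4.2, 1.1, 0.2, 1],[-0.0, 1.2, 1.8, -4.3, 0.9, 0.2, 1],[-0.1, 1.1, 1.7, -4.2, 0.7, 0.2, 1],[-0.1, 1.0, 1.6, -4.0, 0.7, 0.2, 1],[-0.0, 0.8, 1.4, -3.8, 0.7, 0.1, 1],[0.1, 0.7, 1.2, -3.6, 0.7, 0.0, 1],[0.2, 0.7, 1.0, -3.4, 0.8, -0.1, 1],[0.3, 0.6, 0.8, -3.2, 0.9, -0.2, 1],
[0.4, 0.6, 0.5, -3.1, 0.9, -0.2, 1],[0.4, 0.6, 0.3, -3.0, 0.9, -0.3, 1],[0.4, 0.7, 0.2, -3.0, 0.8, -0.4, 1],[0.4, 0.7, 0.1, -3.0, 0.6, -0.4, 1],
```

>>> step_arm([
  [0.5,-1.5,-1.1,5.4,6.8,-5.3,1],
  [0.7,-1.8,-1.6,5.5,6.8,-5.6,1],
  [0.9,-2.1,-1.9,5.5,6.7,-5.6,1],
  [1.2,-2.3,-2.1,5.4,6.5,-5.4,1],
  [1.6,-2.4,-2.1,5.1,6.3,-4.9,1],
  [1.9,-2.4,-1.9,4.5,6.1,-4.3,1],
  [2.2,-2.1,-1.6,3.7,5.9,-3.6,1],
  [2.3,-1.8,-1.2,2.8,5.6,-2.8,1],
])

```text
clock: 14.25
tool_pos: [0.5166, 0.0272, 0.3208]
eef_rot: [0.68, -0.6, 0.314, -0.279]
contact_force: [1.3, 0.4, -1.7]
opening: 0.63
finger_force: 40.0
```

>>> step_arm([
  [2.4,-1.3,-0.8,1.7,5.2,-2.1,1],
  [2.3,-0.8,-0.3,0.5,4.7,-1.5,1],
  [2.0,-0.3,0.2,-0.6,4.2,-1.0,1],
  [1.7,0.2,0.6,-1.6,3.6,-0.6,1],
  [1.4,0.6,1.0,-2.5,3.1,-0.3,1],
  [1.0,0.9,1.3,-3.2,2.5,-0.1,1],
  [0.6,1.1,1.5,-3.7,2.0,0.0,1],
  [0.4,1.2,1.7,-4.1,1.5,0.2,1],
])

```text
clock: 15.25
tool_pos: [0.5362, -0.1116, 0.3077]
eef_rot: [-0.627, 0.666, -0.401, 0.044]
contact_force: [-0.1, -0.2, -1.7]
opening: 0.628
finger_force: 40.0
```

```bash
python3 log.py; python3 - <<'E'
from lid import *
p,R,s=cur();q=np.array(s["q"]);print(q.round(2),s["opening"],lidnow()[0])
pt,Rt=tcp_for([B[0],B[1],.15],BY);plan(pt,Rt,12)
b,*e=simseg(q,pt,Rt,12);c,*e2=simseg(b,pt-[0,0,.08],Rt,6);print(b.round(2),e,c.round(2),e2)
E
```

```text
[ 0.03  0.5  -0.38  2.35  1.83  0.87  1.14] 0.6277417041283617 [ 0.56072096 -0.11362594  0.27478103]
at [ 0.5362 -0.1116  0.3077] F [-0.1 -0.2 -1.7] total deg [-42.6   9.2  -0.7] cm [ 2.62 11.96  8.63]
12 rows of [0.15 0.71 1.05] [-3.55  0.77 -0.06]
[ 0.14  0.76 -0.31  1.95  0.96  1.02  1.98] [np.float64(0.0), np.float64(0.0), np.float64(0.71)] [ 0.11  0.91 -0.26  1.96  1.08  0.92  1.82] [np.float64(0.0), np.float64(0.0), np.float64(0.22)]
```

>>> step_arm([
  [0.15,0.71,1.05,-3.55,0.77,-0.06,1],
  [0.15,0.71,1.05,-3.55,0.77,-0.06,1],
  [0.15,0.71,1.05,-3.55,0.77,-0.06,1],
  [0.15,0.71,1.05,-3.55,0.77,-0.06,1],
  [0.15,0.71,1.05,-3.55,0.77,-0.06,1],
  [0.15,0.71,1.05,-3.55,0.77,-0.06,1],
  [0.15,0.71,1.05,-3.55,0.77,-0.06,1],
  [0.15,0.71,1.05,-3.55,0.77,-0.06,1],
])

```text
clock: 16.25
tool_pos: [0.5135, -0.1658, 0.2258]
eef_rot: [-0.6, 0.743, -0.258, -0.148]
contact_force: [-1.0, 0.3, -1.2]
opening: 0.627
finger_force: 40.0
```

>>> step_arm([
  [0.15,0.71,1.05,-3.55,0.77,-0.06,1],
  [0.15,0.71,1.05,-3.55,0.77,-0.06,1],
  [0.15,0.71,1.05,-3.55,0.77,-0.06,1],
  [0.15,0.71,1.05,-3.55,0.77,-0.06,1],
  [0,0,0,0,0,0,1],
])

```text
clock: 16.88
tool_pos: [0.4847, -0.189, 0.1905]
eef_rot: [-0.571, 0.764, -0.181, -0.24]
contact_force: [1.0, -0.1, -0.9]
opening: 0.626
finger_force: 40.0
```

```bash
python3 log.py; python3 - <<'E'
from lid import *
p,Rl=lidnow();print(p.round(4),Rl.as_matrix()[:,2].round(3),cur()[2]["opening"])
pt,Rt=tcp_for([B[0],B[1],.15],BY);plan(pt,Rt,3)
# overlay: predicted lid corners + box rim in side and top
ims=[]
for n in("top","side"):
    d=r.snapshot(n);a=d["pixels"][:,:,::-1].copy()
    P=p+Rl.apply(C[:8]);Q=B+Ro.from_euler('z',BY,degrees=True).apply([[x*.056,y*.046,.07] for x in(-1,1) for y in(-1,1)])
    u0=proj(d,B+[0,0,.1])-[50,45];x,y=u0.astype(int);c=cv2.resize(a[y:y+100,x:x+100],None,fx=4,fy=4,interpolation=cv2.INTER_CUBIC)
    for pts,col in((P,(0,255,0)),(Q,(0,0,255))):
        for uv in proj(d,pts):cv2.circle(c,tuple(int(v) for v in ((uv-[x,y]+.5)*4-.5).round()),2,col,-1)
    ims.append(c)
cv2.imwrite("pics/b1.png",np.hstack(ims))
E
```

```text
[ 0.4829 -0.1952  0.1499] [-0.002  0.     1.   ] 0.6260430264936402
at [ 0.4847 -0.189   0.1905] F [ 1.  -0.1 -0.9] total deg [-0.1  0.  -0.1] cm [0.02 0.11 0.  ]
3 rows of [0.01 0.04 0.  ] [-0.03  0.01 -0.02]
```

View pics/b1.png

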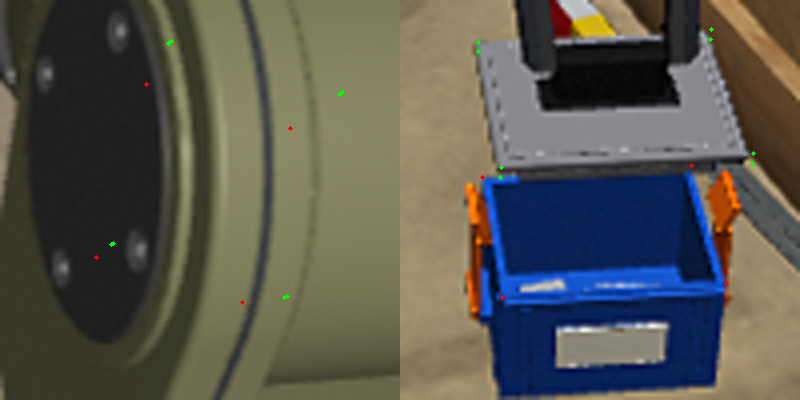

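```bash
python3 - <<'E'
from lid import *
p,R,s=cur();M=R.inv()
print("1cm down",M.apply([0,0,-1]).round(3),"boxx",M.apply(Ro.from_euler('z',BY,degrees=True).apply([1,0,0])).round(3),"boxy",M.apply(Ro.from_euler('z',BY,degrees=True).apply([0,1,0])).round(3))
pt,Rt=tcp_for([B[0],B[1],.092],BY);plan(pt,Rt,5)
E
```

```text
1cm down [-0.573  0.004  0.819] boxx [ 0.    -1.     0.005] boxy [-0.819 -0.003 -0.573]
at [ 0.4851 -0.1882  0.1915] F [ 0.7  0.5 -0.8] total deg [-0.2  0.1 -0.1] cm [-3.3   0.16  4.88]
5 rows of [-0.66  0.03  0.98] [-0.05  0.01 -0.01]
```

>>> step_arm([
  [-0.66,0.03,0.98,0,0,0,1],
  [-0.66,0.03,0.98,0,0,0,1],
  [-0.66,0.03,0.98,0,0,0,1],
  [-0.66,0.03,0.98,0,0,0,1],
  [-0.66,0.03,0.98,0,0,0,1],
  [0,0,0,0,0,0,1],
], force=25)

```text
clock: 17.73
tool_pos: [0.4834, -0.1892, 0.1321]
eef_rot: [-0.571, 0.764, -0.181, -0.24]
contact_force: [0.7, 0.4, -1.8]
opening: 0.631
finger_force: 25.0
```

```bash
python3 - <<'E'
from lid import *
print(lidnow()[0].round(4));pt,Rt=tcp_for([B[0],B[1],.090],BY);plan(pt,Rt,1)
E
```

```text
[ 0.4816 -0.1954  0.0915]
at [ 0.4834 -0.1892  0.1321] F [ 0.7  0.4 -1.8] total deg [-0.2  0.  -0.1] cm [-0.12 -0.01  0.1 ]
1 rows of [-0.12 -0.01  0.1 ] [-0.15  0.04 -0.08]
```

>>> step_arm([
  [-0.17,0,0.25,0,0,0,1],
  [-0.17,0,0.25,0,0,0,1],
  [-0.17,0,0.25,0,0,0,1],
  [0,0,0,0,0,0,1],
])

```text
clock: 18.23
tool_pos: [0.4841, -0.1894, 0.1239]
eef_rot: [-0.571, 0.764, -0.182, -0.239]
contact_force: [1.4, 0.2, -0.6]
opening: 0.635
finger_force: 25.0
```

```bash
python3 - <<'E'
from lid import *
s=cur()[2];print(lidnow()[0].round(4),lidnow()[1].as_matrix()[:,2].round(3),np.round(s["contact_force"],1),np.round(s["moment"],2))
E
```

```text
[ 0.4825 -0.1956  0.0833] [-0.005  0.     1.   ] [ 1.4  0.2 -0.6] [ 0.7  -0.28  0.05]
```

>>> step_arm([
  [-0.11,0,0.16,0,0,0,1],
  [-0.11,0,0.16,0,0,0,1],
  [0,0,0,0,0,0,1],
])

```text
clock: 18.6
tool_pos: [0.4837, -0.1895, 0.1201]
eef_rot: [-0.571, 0.764, -0.182, -0.239]
contact_force: [0.5, 0.3, -0.1]
opening: 0.632
finger_force: 25.0
```

```bash
python3 - <<'E'
from lid import *
s=cur()[2];print(lidnow()[0].round(4),lidnow()[1].as_matrix()[:,2].round(3),np.round(s["contact_force"],1),np.round(s["moment"],2))
ims=[]
d=r.snapshot("side");a=d["pixels"][:,:,::-1]
x,y=(proj(d,B+[0,0,.09])-[60,50]).astype(int);cv2.imwrite("pics/b2.png",cv2.resize(a[y:y+100,x:x+120],None,fx=6,fy=6,interpolation=cv2.INTER_CUBIC))
E
```

```text
[ 0.4821 -0.1957  0.0795] [-0.005  0.     1.   ] [ 0.5  0.3 -0.1] [ 0.59 -0.1   0.02]
```

View pics/b2.png

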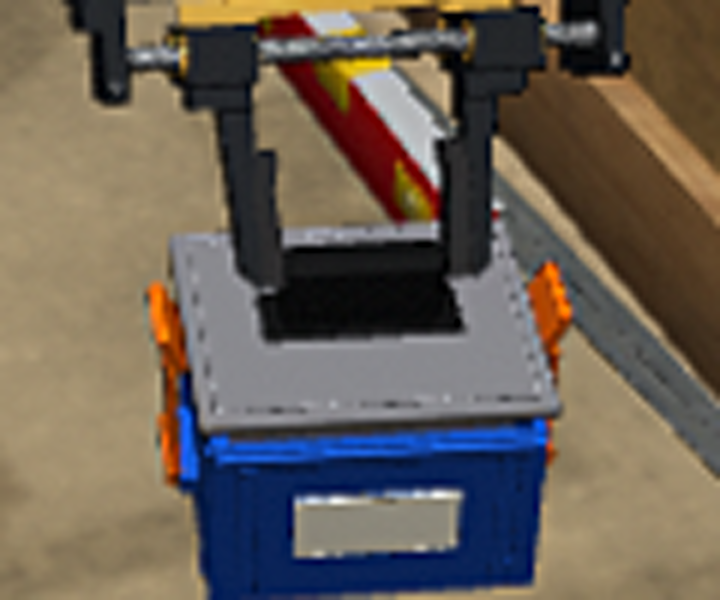

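>>> step_arm([
  [-0.11,0,0.16,0,0,0,1],
  [-0.11,0,0.16,0,0,0,1],
  [-0.06,0,0.08,0,0,0,1],
  [0,0,0,0,0,0,1],
], force=50)

```text
clock: 19.15
tool_pos: [0.4838, -0.1892, 0.1149]
eef_rot: [-0.571, 0.764, -0.182, -0.239]
contact_force: [0.1, -1.1, -1.1]
opening: 0.628
finger_force: 50.0
```

```bash
python3 - <<'E'
from lid import *
s=cur()[2];print(lidnow()[0].round(4),np.round(s["contact_force"],1),np.round(s["moment"],2))
E
```

```text
[ 0.4822 -0.1954  0.0742] [ 0.1 -1.1 -1.1] [ 0.69 -0.16  0.04]
```

>>> step_arm([
  [-0.11,0,0.16,0,0,0,1],
  [-0.11,0,0.16,0,0,0,1],
  [0,0,0,0,0,0,1],
])

```text
clock: 19.52
tool_pos: [0.4841, -0.1892, 0.1109]
eef_rot: [-0.571, 0.764, -0.182, -0.239]
contact_force: [0.3, -0.1, -4.3]
opening: 0.628
finger_force: 50.0
```

```bash
python3 - <<'E'
from lid import *
s=cur()[2];print(lidnow()[0].round(4),np.round(s["contact_force"],1),np.round(s["moment"],2))
d=r.snapshot("side");a=d["pixels"][:,:,::-1]
x,y=(proj(d,B+[0,0,.09])-[60,50]).astype(int);cv2.imwrite("pics/b3.png",cv2.resize(a[y:y+100,x:x+120],None,fx=6,fy=6,interpolation=cv2.INTER_CUBIC))
E
```

```text
[ 0.4825 -0.1954  0.0703] [ 0.3 -0.1 -4.3] [ 0.81 -0.55  0.17]
```

View pics/b3.png

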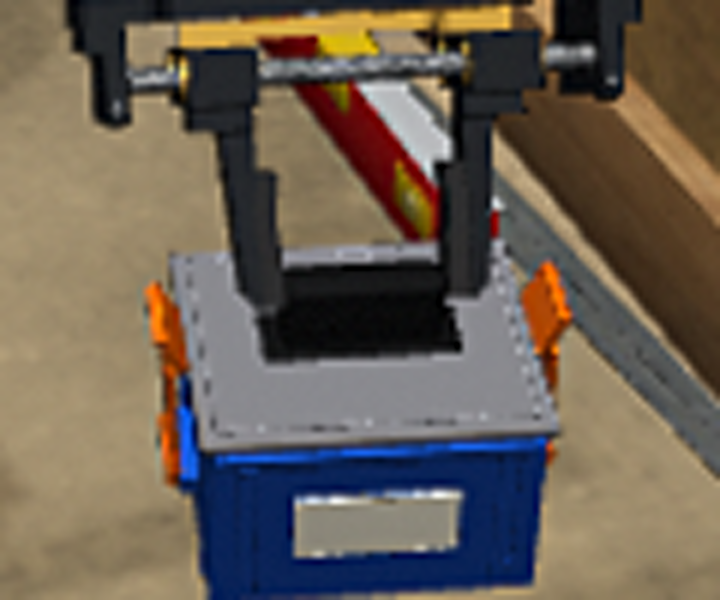

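>>> step_arm([
  [-0.06,0,0.08,0,0,0,1],
  [-0.06,0,0.08,0,0,0,1],
  [0,0,0,0,0,0,1],
])

```text
clock: 19.95
tool_pos: [0.484, -0.1893, 0.1096]
eef_rot: [-0.571, 0.764, -0.182, -0.239]
contact_force: [0.1, 1.2, 1.3]
opening: 0.627
finger_force: 50.0
```

```bash
python3 - <<'E'
from lid import *
s=cur()[2];print(lidnow()[0].round(4),np.round(s["contact_force"],1),np.round(s["moment"],2))
E
```

```text
[ 0.4823 -0.1955  0.069 ] [0.1 1.2 1.3] [ 0.48 -0.41  0.05]
```

>>> step_arm([
  [-0.06,0,0.08,0,0,0,1],
  [-0.06,0,0.08,0,0,0,1],
  [0,0,0,0,0,0,1],
])

```text
clock: 20.32
tool_pos: [0.4839, -0.1892, 0.1093]
eef_rot: [-0.57, 0.764, -0.183, -0.24]
contact_force: [-2.7, 5.9, 13.6]
opening: 0.628
finger_force: 50.0
```

```bash
python3 - <<'E'
from lid import *
s=cur()[2];print(lidnow()[0].round(4),np.round(s["contact_force"],1),np.round(s["moment"],2))
E
```

```text
[ 0.4823 -0.1955  0.0687] [-2.7  5.9 13.6] [-0.36 -0.02 -0.23]
```

>>> step_arm([
  [-0.06,0,0.08,0,0,0,1],
  [0,0,0,0,0,0,1],
  [0.17,0,-0.24,0,0,0,1],
  [0,0,0,0,0,0,1],
])

```text
clock: 20.82
tool_pos: [0.4839, -0.1891, 0.1094]
eef_rot: [-0.571, 0.764, -0.182, -0.239]
contact_force: [-1.5, 1.8, 2.4]
opening: 0.631
finger_force: 49.9
```

>>> step_arm([
  [0,0,0,0,0,0,-1],
  [0,0,0,0,0,0,-1],
  [0,0,0,0,0,0,-1],
  [0,0,0,0,0,0,-1],
  [0,0,0,0,0,0,-1],
])

```text
clock: 21.45
tool_pos: [0.4839, -0.1893, 0.1092]
eef_rot: [-0.571, 0.764, -0.182, -0.239]
contact_force: [-0.2, -0.2, 0.6]
opening: 0.996
finger_force: 0.0
```

>>> step_arm([
  [0,0,-1.5,0,0,0,-1],
  [0,0,-2.5,0,0,0,-1],
  [0,0,-2.5,0,0,0,-1],
  [0,0,-2.5,0,0,0,-1],
  [0,0,-2.5,0,0,0,-1],
  [0,0,0,0,0,0,-1],
])

```text
clock: 22.2
tool_pos: [0.5036, -0.1239, 0.205]
eef_rot: [-0.572, 0.764, -0.183, -0.237]
contact_force: [-0.1, -0.1, 0.8]
opening: 0.997
finger_force: 0.0
```

```bash
python3 - <<'E'
from lid import *
d=r.snapshot("side");a=d["pixels"][:,:,::-1].copy()
x,y=(proj(d,B+[0,0,.08])-[50,45]).astype(int);c=cv2.resize(a[y:y+80,x:x+100],None,fx=7,fy=7,interpolation=cv2.INTER_CUBIC)
for uv in proj(d,B+Ro.from_euler('z',BY,degrees=True).apply([[i*.06,j*.05,.076] for i in(-1,1) for j in(-1,1)])):cv2.circle(c,tuple(int(v) for v in ((uv-[x,y]+.5)*7-.5).round()),2,(0,255,0),-1)
cv2.imwrite("pics/b4.png",c)
E
```

```text
(no output)
```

View pics/b4.png

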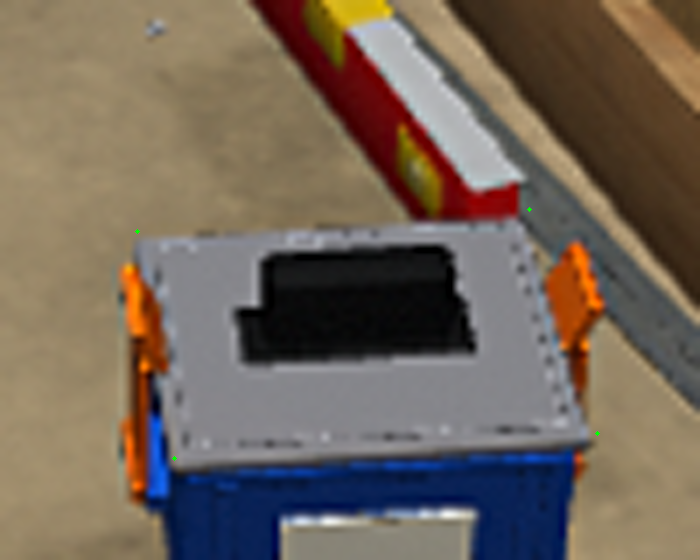

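```bash
python3 - <<'E'
from lid import *
d=r.snapshot("side");b=cv2.imread("pics/side0.png");a=d["pixels"][:,:,::-1].copy()
def m(im):
    h=cv2.cvtColor(np.ascontiguousarray(im),cv2.COLOR_BGR2HSV);k=(h[...,0]<16)&(h[...,1]>190)&(h[...,2]>90);return k
for nm,x,out in(("far",.068,1),("near",-.068,-1)):
    u,v=proj(d,B+Ro.from_euler('z',BY,degrees=True).apply([x,0,.088])).astype(int);print(nm,u,v)
    for im in(b,a):
        k=m(im)[v-12:v+14,u-12:u+13];ys,xs=np.nonzero(k);print(k.sum(),"top",ys.min()+v-12,"cols",xs.min()+u-12,xs.max()+u-12, "mean",(xs[ys<14].mean()+u-12).round(2),(ys[ys<14].mean()+v-12).round(2))
        for row in range(4,20,3): 
            c=np.nonzero(k[row])[0]; print("  row",row+v-12,(c.min()+u-12,c.max()+u-12) if len(c) else None)
E
```

```text
far 351 259
95 top 247 cols 339 352 mean 346.26 255.78
  row 251 (np.int64(339), np.int64(340))
  row 254 (np.int64(348), np.int64(349))
  row 257 (np.int64(346), np.int64(350))
  row 260 (np.int64(345), np.int64(351))
  row 263 (np.int64(346), np.int64(352))
  row 266 (np.int64(347), np.int64(350))
85 top 247 cols 339 352 mean 347.49 256.9
  row 251 None
  row 254 (np.int64(348), np.int64(349))
  row 257 (np.int64(346), np.int64(350))
  row 260 (np.int64(345), np.int64(351))
  row 263 (np.int64(346), np.int64(352))
  row 266 (np.int64(347), np.int64(350))
near 284 262
56 top 257 cols 284 290 mean 286.29 260.67
  row 254 None
  row 257 (np.int64(286), np.int64(286))
  row 260 (np.int64(285), np.int64(287))
  row 263 (np.int64(285), np.int64(289))
  row 266 (np.int64(286), np.int64(289))
  row 269 (np.int64(287), np.int64(289))
55 top 257 cols 284 290 mean 286.25 260.75
  row 254 None
  row 257 (np.int64(286), np.int64(286))
  row 260 (np.int64(285), np.int64(287))
  row 263 (np.int64(285), np.int64(289))
  row 266 (np.int64(286), np.int64(289))
  row 269 (np.int64(287), np.int64(289))
```

```bash
python3 -c "
from plant import r
print(r.finish_job())"
```

```text
the job is handed in; nothing more can be done
None
```

I tried the front lid on the box and it fitted: it is seated on the rim, and both orange clips look the same in the side camera as they did at rest. The other lid was never moved from the rack, and I handed the job in at about 22 s; the hand-in returned no verdict.

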